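# Start a leaning coach screw square with a box key

### The job

The square-headed screw in the utensil rail's steel plate only leans in its pilot hole. Take the box key with the wooden handle from its stand, fit its socket fully over the screw head and bring the screw upright before you turn it, then start it with about an eighth of a turn clockwise; never lean hard on it and do not handle the screw with the fingers. Leave the screw standing upright, put the key back upright in its stand, and leave the tin, the jam jar and the mug where they are.

Things in the scene. Friction and masses are not known exactly. Their poses are not given: they have to be found in the camera images.
- driver: the box key: square steel socket with a bell mouth at the bottom, short shaft, square wooden handle; 112 mm tall, 0.14 kg. Origin: centre of the socket's mouth, +z up the key. The bell is 29 mm square inside (34 outside) at z = 0 and narrows to the 18.6 mm square socket at z = 10 mm; socket floor at z = 20 mm. Socket sides are parallel to the handle's flats. It starts mouth down in the stand.
- key_handle (a point): centre of the key's handle, 78 mm above its mouth. The handle is dark wood, 26 x 26 mm, 68 mm long (44 to 112 mm above the mouth), its flats facing the key's x and y axes, which start roughly parallel to the stand's walls; z up the key
- driver_stand: the key's stand: a fixed open-topped square wooden block, 54 x 54 mm outside, 42 mm tall, with a square pocket 38 x 38 mm whose floor is 8 mm above the worktop. Origin: centre of its underside on the worktop; x and y along the walls, z up.
- rail: the utensil rail: fixed pale wooden batten on the worktop, 62 mm (x) by 200 mm (y), 28 mm thick, two small cup hooks on its -x edge, and a 4 mm steel plate whose top is 32 mm up. A finished screw of the same kind, head top 46 mm up, sits at (0, -32 mm). Origin: centre of the underside, z up
- pilot_hole (a point): centre of the pilot hole's mouth on top of the steel plate, at (0, +32 mm, 32 mm) in the rail's frame; z up. The screw pivots here.
- screw: the loose square-headed screw, without its turning: origin at its pivot in the hole's mouth, +z along its axis. It leans 0.13 to 0.22 rad from upright and stays where it is pushed (about 1 N sideways at the head). Shank 10 mm thick; head from 34 to 46 mm along the axis. How far the head is turned about the axis differs every time and is not given by this pose: find it by feel or by eye.
- screw_top (a point): centre of the top of the loose screw's head, 46 mm from the pivot; z along the screw's axis. Head 17 mm square (24 over the corners), 12 mm tall, top edges chamfered. The socket drops over it only where the squares line up within about 0.1 rad; else its corners catch in the bell, the mouth 9 to 14 mm below the top (deeper the nearer to lining up). Fully seated: 20 mm.
- screw_turn (a joint): turn of the loose screw in rad, 0 at the start, growing clockwise seen from above (an eighth of a turn is 0.79). It takes about 0.15 N m, sinks 5 mm a whole turn, and does not turn the other way from the start. About 5 N of downward push is enough to find the seat; steel parts slide easily on each other.
- tin_beans: low food tin, 75 mm wide, 58 mm tall, bystander; origin under its centre
- jam_jar: jam jar with a lid, 73 mm wide, 84 mm tall, bystander; origin under its centre
- mug_white: spotted mug with a handle, 97 mm tall, bystander; origin at its underside
There are look-alikes about, which are no part of the job. What is meant by the driver_stand is not orange, and is the larger of those in its own colour. Leave any blue look-alike of the driver alone.

How it is judged:
On the way, in this order (a step that is already met when the one before it is completed fails the run):
1. the key is lifted out of its stand (z of driver in the frame of driver_stand above 0.06 m), for 0.1 s.
2. the key's socket is down over the screw head and key and screw are upright, before the screw is turned (z of driver in the frame of screw_top below -0.0155 m and horizontal distance between driver and pilot_hole below 0.006 m and angle between each of screw, driver's own z axis and vertical below 0.09 rad and value of joint screw_turn below 0.2 rad), for 0.1 s.
3. the screw is turned about an eighth of a turn with the key on it (value of joint screw_turn above 0.55 rad and z of driver in the frame of screw_top below -0.0135 m), for 0.1 s.
At the end, for the whole second after the job is handed in: The screw has turned 0.55 to 1.2 rad clockwise and stands within 0.09 rad (5 degrees) of upright; the key stands released and at rest on the floor of its stand's pocket (mouth within 8 mm of the stand's centre and within 4 mm of the pocket floor, within 0.1 rad of upright) (value of joint screw_turn between 0.55 and 1.2 rad and angle between screw's own z axis and vertical below 0.09 rad and horizontal distance between driver and driver_stand below 0.008 m and z of driver in the frame of driver_stand below 0.012 m and angle between driver's own z axis and vertical below 0.1 rad and linear speed of driver below 0.02 m/s); the robot touches nothing.
It fails at once if the screw is turned (past 0.2 rad) while it or the key leans more than 0.12 rad (value of joint screw_turn above 0.2 rad and (angle between screw's own z axis and vertical above 0.12 rad or (contact force between driver and screw above 0.5 N and angle between driver's own z axis and vertical above 0.12 rad))).
It fails at once if the key bears on the screw with more than 48 N, summed over its contacts (contact force between driver and screw above 48 N).
It fails at once if the fingers touch the screw (contact force between the fingers and screw above 0.5 N).
It fails at once if the tin, the jam jar or the mug is moved more than 20 mm (distance of any of tin_beans, jam_jar, mug_white from where it was at the start of the episode above 0.02 m).
It also fails if it takes over 61 s, if anything falls off the work surface, if the arm or the gripper's body presses on something with over 40 N, if the wrist force passes 120 N, or if a joint passes its speed limit or range.

### The arm

A 6-joint arm with a two-finger parallel gripper is mounted at the origin on a cart in front of the work surface, level with it; the furniture and walls round the work are solid. World frame = base frame: x ahead of the robot, y to its left, z up, the work surface at z = 0. Lengths are in m, angles in rad, forces in N, time in s.
With the tool pointing down it reaches from about 0.3 to 0.825 m from the base axis. Payload 5.4 kg.
Tool frame: the origin (TCP) lies midway between the tips of the shut fingers; the grasp point (between the pads) lies 19 mm behind it; x points along the fingers, y is the direction in which the jaws open and shut, and the axes are right-handed (so a half turn about x gives the same grasp; the last joint's range is limited). The gripper opens to 92 mm and grips with 3 to 60 N. Pads are 20 mm wide; open, the fingers measure 128 mm over their backs; the gripper's body (75 mm by 189 mm) begins 69 mm behind the grasp point.
Start: joints at [-1.546, 0.158, 1.597, -0, 1.386, -0.21], TCP at [0.134, -0.559, 0.183] pointing down, gripper open.
Joint ranges: [-2.91, 2.91], [-0.94, 2.29], [0.18, 2.7], [-1.29, 4.43], [0.17, 2.64], [-3, 3]. Speed limits (rad/s): [2.57, 2.57, 3.14, 3.14, 3.14, 3.14].

### API

Orientations are given as [roll, pitch, yaw] about the fixed x, y, z axes, in that order (R = Rz(yaw) Ry(pitch) Rx(roll)).
In Python, from station import robot, cams, workorder gives the robot as it stands.
- The arm moves only by the tool send_rows, never from a script. Its argument "commands" is one flat list of numbers, 7 for each row, row after row: the finger opening in cm, from 0 to 9.19, then the shift along the tool's x, y, z in cm, then the turn, a rotation vector about the tool's x, y, z in rad. In form: [fingers, x, y, z, wx, wy, wz, fingers, x, y, z, wx, wy, wz, ...]. A call has exactly 8 rows; each row is the pose to reach, as a shift and turn from the pose measured when the call began, along the tool's axes at that moment; what a row does not reach only later rows make up. A row lasts 1/10 s, in which the tool goes at most 50 mm and 8.59 degrees, less where a joint would pass 70% of its speed; a pose out of reach is approached as far as the arm can. A call with a gripper value outside its range is refused whole. The fingers move at their own pace and stop on an object; "newtons" is the grip in N (left out, the last holds). Time passes only in rows, so rows that repeat a pose let the fingers close, or fill a call up. It gives the time, the measured TCP pose, the force and the opening at its end, in the units of the state.
- robot.get_state(): the state, without advancing time (a new reading comes with each control period).
- cams.grab_frame(name): name is "side" or "top"; returns a dict with "img" (480x640x3 uint8, blue, green, red), "fov_y" (degrees; the focal length in pixels is half the picture's height over the tangent of half this angle, whatever the lens; pixels are square), "cx", "cy" (the principal point, pixels), "k1" (the pictures are not rectified: a ray, as slopes to the right and down, at radius r is drawn at 1 + k1 r^2 times it, then the intrinsics apply), "extrinsics" (4x4, takes a point from camera to world coordinates). Camera axes: x right, y down, z forward; pixel columns grow to the right and rows downward; lengths in m; the calibration is good to about 2 mm. A picture is of the moment at which its call begins. There is no depth.
- workorder.hand_in(): hands the job in, once; it reports no verdict.
The state is a dict: "clock": time; "q": joint angles; "qd": joint speeds; "tau": joint torques, N m; "eef_pos": TCP position; "tool_rot": TCP orientation; "contact_force": force on the tool from outside, world axes, zero at the start; "moment": the same for the moment, N m; "finger_gap": opening from 0.0 (shut) to 1.0 (fully open).
Only numpy, scipy, OpenCV 4.12 (cv2) and the standard library are available. Lean on these libraries where they do the work, as an engineer would, in place of code of your own. Each camera call takes 0.05 s, during which the arm holds its last target.

## Working session

There is one attempt and no reset: what is moved stays moved. The work goes in short steps, Python scripts to look and compute and a tool call to move; the robot and the scene stay as the last step left them, time stands still between calls to the robot, and variables do not carry over. Pictures are saved under pics/ and viewed, and the job is handed in when it is done.

Besides the shell and the picture viewer there is one more tool, called after "Call:" as a command line: name --argument value ..., lists and objects as JSON in quotes. send_rows: Moves the arm, as the interface text tells. Its arguments: {"type":"object","properties":{"commands":{"type":"array","items":{"type":"number"}},"newtons":{"type":"number"}},"required":["commands"]}

```bash
ls; mkdir -p pics; python3 - <<'E'
from station import robot, cams, workorder
import cv2
for n in("side","top"):
    f=cams.grab_frame(n); cv2.imwrite(f"pics/{n}0.png",f["img"]); print(n,{k:v for k,v in f.items() if k!="img"})
print(robot.get_state())
E
```

```text
pics
side {'fov_y': 52.276550006575555, 'cx': 321.0926674048381, 'cy': 235.70293386503238, 'k1': -0.036853564650523675, 'extrinsics': array([[-0.96064074, -0.18246847,  0.20946273,  0.33640272],
       [-0.27731294,  0.58555869, -0.76172079,  0.82572911],
       [ 0.01633731, -0.78982674, -0.6131124 ,  0.5785794 ],
       [ 0.        ,  0.        ,  0.        ,  1.        ]])}
top {'fov_y': 44.819965486729174, 'cx': 309.87410254805366, 'cy': 244.60365539080243, 'k1': -0.05737817020851394, 'extrinsics': array([[-0.00868397, -0.99154613,  0.12946372,  0.38342211],
       [-0.99990898,  0.00994734,  0.00911504,  0.16862695],
       [-0.0103258 , -0.12937278, -0.99154226,  1.23907046],
       [ 0.        ,  0.        ,  0.        ,  1.        ]])}
{'clock': 0.1, 'q': array([-1.54608858e+00,  1.58939268e-01,  1.59804635e+00, -1.60370351e-05,
        1.38621355e+00, -2.10081734e-01]), 'qd': array([-1.18739078e-03, -1.49122916e-03, -1.90709297e-03, -9.94114092e-05,
       -9.51087918e-04, -1.67598108e-03]), 'tau': array([-3.94231902e-04, -3.86505854e+01, -3.22959638e+01,  7.04290881e-02,
        3.39151500e-02, -4.16058765e-05]), 'eef_pos': array([ 0.13373614, -0.55862268,  0.18187372]), 'tool_rot': array([-1.77106844,  1.56918973,  1.60531665]), 'contact_force': array([-0.01546406, -0.42075385, -0.38407077]), 'moment': array([ 0.01009691,  0.02661947, -0.03873408]), 'finger_gap': 1.002336294515088}
```

View pics/side0.png

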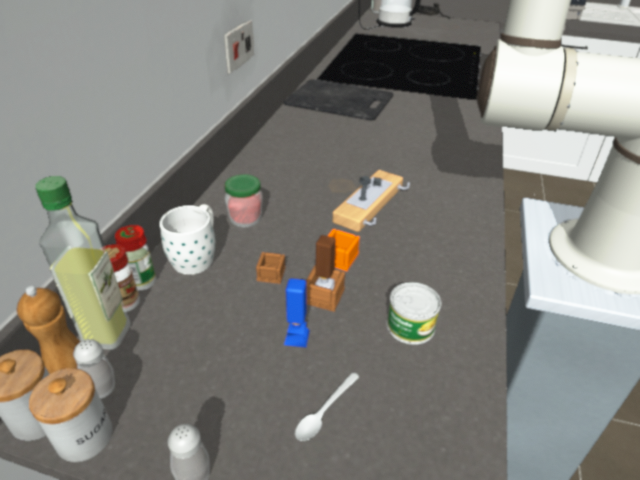

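View pics/top0.png

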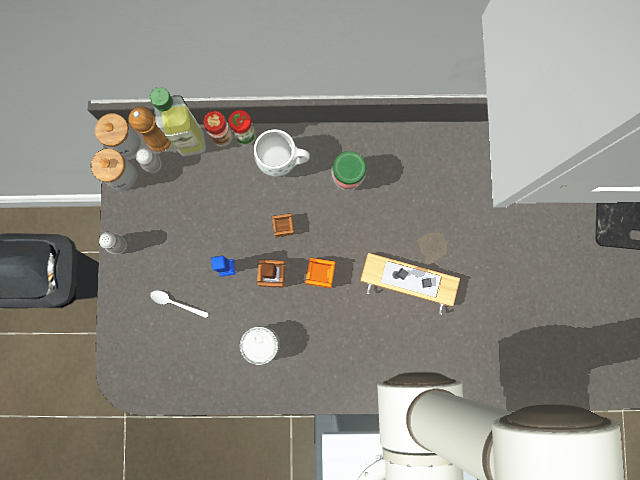

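Candidates for the key are the dark wooden one in the brown stand (top 270,271; side 325,255) and the blue one (222,265). For the stand there are the larger brown block (270,273), the smaller brown one (283,225) and the orange one (320,272). I choose the wooden key in the larger brown block and will check it in close crops.

```bash
cat > h.py <<'E'
import numpy as np, cv2
from scipy.spatial.transform import Rotation as R
from station import robot, cams
def K(f):
    fl=240/np.tan(np.radians(f["fov_y"])/2); return np.array([[fl,0,f["cx"]],[0,fl,f["cy"]],[0,0,1.]])
def D(f): return np.array([f["k1"],0,0,0.])
def proj(f,P):
    T=np.linalg.inv(f["extrinsics"]); return cv2.projectPoints(np.atleast_2d(P).astype(float),cv2.Rodrigues(T[:3,:3])[0],T[:3,3],K(f),D(f))[0][:,0]
def ray(f,uv):
    n=cv2.undistortPoints(np.array([[uv]],float),K(f),D(f))[0,0]; E=f["extrinsics"]
    d=E[:3,:3]@np.array([n[0],n[1],1]); return E[:3,3],d/np.linalg.norm(d)
def onz(f,uv,z):
    o,d=ray(f,uv); return o+d*(z-o[2])/d[2]
def tri(r):
    A=sum(np.eye(3)-np.outer(d,d) for o,d in r); b=sum((np.eye(3)-np.outer(d,d))@o for o,d in r); return np.linalg.solve(A,b)
def crop(f,u0,v0,w,h,s,name):
    cv2.imwrite(name,cv2.resize(f["img"][v0:v0+h,u0:u0+w],None,fx=s,fy=s,interpolation=cv2.INTER_CUBIC))
E
python3 - <<'E'
from h import *
s=cams.grab_frame("side");t=cams.grab_frame("top")
crop(t,250,245,100,60,8,"pics/t_st.png");crop(t,355,245,110,70,7,"pics/t_rail.png")
crop(s,290,220,80,100,6,"pics/s_st.png");crop(s,325,165,90,70,8,"pics/s_rail.png")
E
```

```text
(no output)
```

View pics/t_st.png

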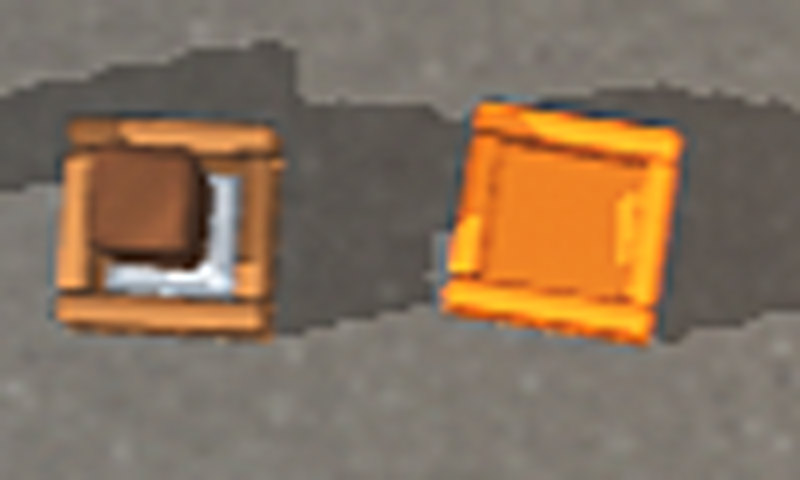

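View pics/t_rail.png

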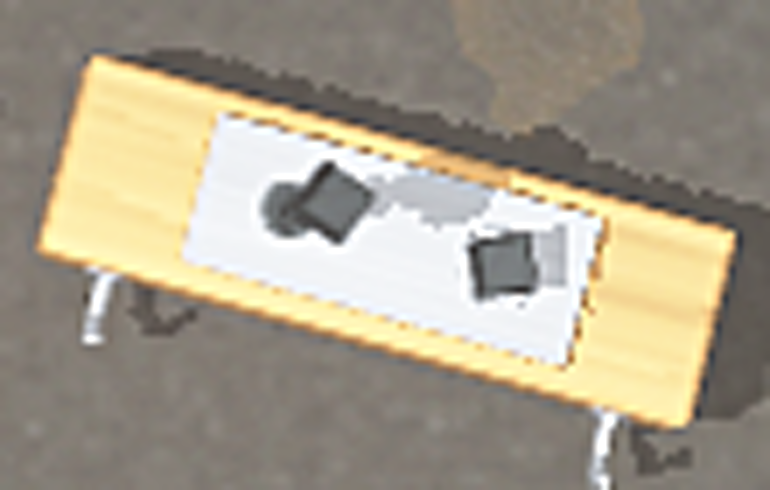

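View pics/s_st.png

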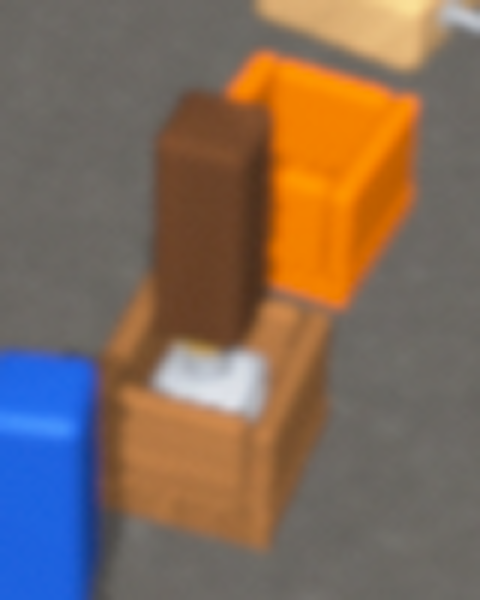

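View pics/s_rail.png

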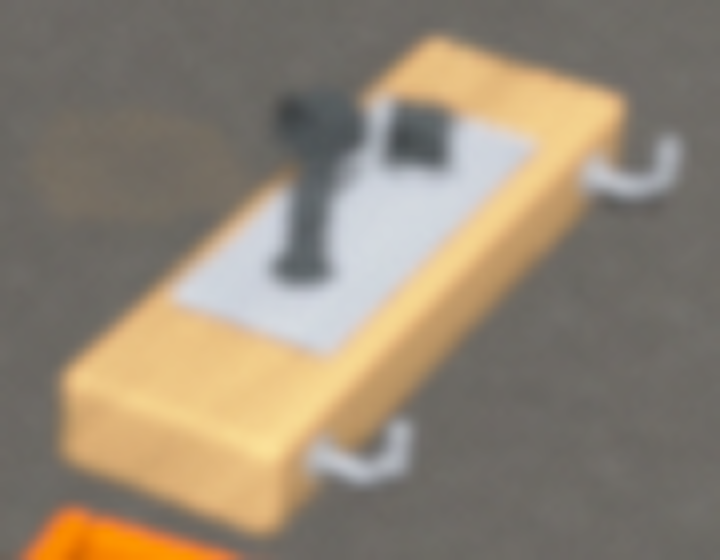

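```bash
python3 - <<'E'
from h import *
from scipy.optimize import least_squares
s=cams.grab_frame("side");t=cams.grab_frame("top")
def rect(uvs,hx,hy,z,x0,name,f=t):
    P=np.array([onz(f,uv,z)[:2] for uv in uvs]); c=P.mean(0); print(name,P.round(4).tolist())
    # order along: 4 corners -> local signs
    L=np.array([[hx,hy],[hx,-hy],[-hx,-hy],[-hx,hy]])
    def r(p):
        C,S=np.cos(p[2]),np.sin(p[2]); return ((L@np.array([[C,S],[-S,C]])+p[:2])-P).ravel()
    o=least_squares(r,[*c,0]); print(name,o.x.round(4),np.abs(o.fun).max().round(4)); return o.x
c8=lambda x,y:(250+x/8,245+y/8); c7=lambda x,y:(355+x/7,245+y/7)
st=rect([c8(68,118),c8(283,128),c8(272,338),c8(57,325)],.027,.027,.042,0,"stand")
ra=rect([c7(95,57),c7(737,232),c7(690,428),c7(38,250)],.031,.1,.028,0,"rail")
kh=rect([c8(90,148),c8(190,148),c8(190,255),c8(90,252)],.013,.013,.12,0,"handletop")
C,S=np.cos(ra[2]),np.sin(ra[2]); pv=ra[:2]+[-S*.032,C*.032]; print("pivot",pv); fs=ra[:2]-[-S*.032,C*.032]
print("pivot proj side",proj(s,[*pv,.032]),"top",proj(t,[*pv,.032]), "fin screw top",proj(t,[*fs,.046]),proj(s,[*fs,.046]))
s6=lambda x,y:(290+x/6,220+y/6)
a=onz(s,s6(215,117),.12);print("handle top side",a, "tri",tri([ray(s,s6(215,117)),ray(t,c8(142,202))]))
crop(t,385,260,60,40,13,"pics/t_sc.png");crop(s,350,170,44,36,17,"pics/s_sc.png")
E
```

```text
stand [[0.5092, 0.2863], [0.506, 0.2306], [0.4518, 0.2336], [0.4556, 0.289]]
stand [ 0.4807  0.2599 -0.0579] 0.001
rail [[0.5223, 0.057], [0.4679, -0.1334], [0.4099, -0.1171], [0.4647, 0.0752]]
rail [ 0.4662 -0.0295 -0.2791] 0.0012
handletop [[0.4936, 0.2733], [0.4934, 0.2491], [0.4675, 0.2491], [0.4685, 0.2732]]
handletop [ 0.4808  0.2612 -0.0116] 0.0011
pivot [0.47500043 0.00121281]
pivot proj side [[363.74680618 198.06787586]] top [[396.08112398 275.26665217]] fin screw top [[427.19046371 283.00457088]] [[378.57578336 178.48172882]]
handle top side [0.48361244 0.26287145 0.12      ] tri [0.48227894 0.26109745 0.11863086]
```

View pics/t_sc.png

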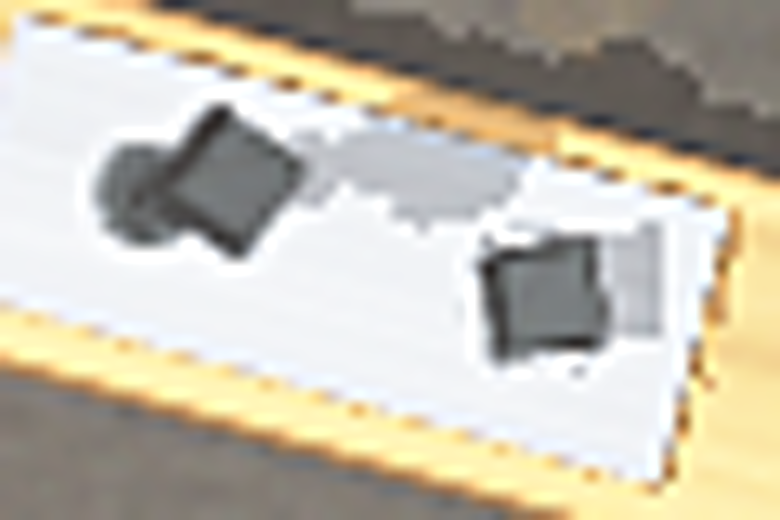

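View pics/s_sc.png

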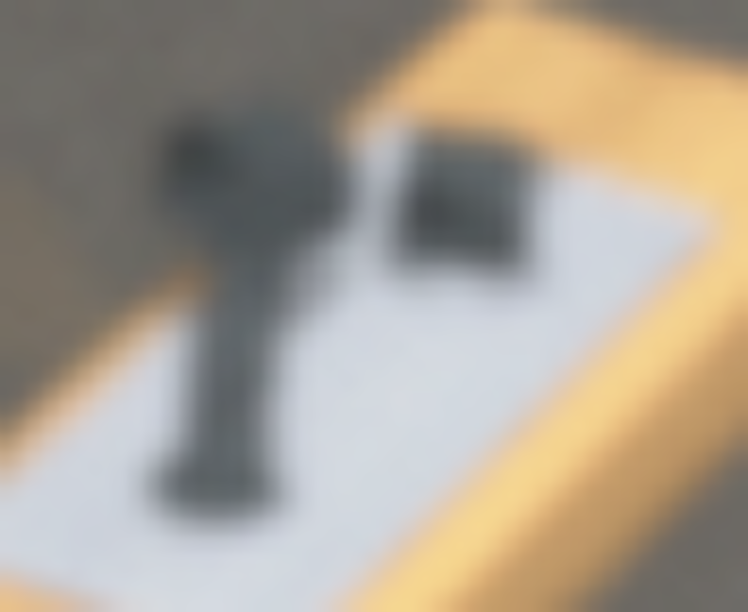

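```bash
python3 - <<'E'
from h import *
s=cams.grab_frame("side");t=cams.grab_frame("top")
pv=np.array([.475,.0012,.032])
# mask-based fit: silhouettes of disc+shank+head in top and side
from scipy.optimize import minimize
def mask(f,box):
    u,v,w,h=box; im=f["img"][v:v+h,u:u+w].astype(int); return im
def poly(p):
    ax=np.array([p[0],p[1],1.]);ax/=np.linalg.norm(ax)
    r=R.align_vectors([ax],[[0,0,1]])[0]*R.from_euler('z',p[2])
    P0=pv+[p[3],p[4],0]
    hd=np.array([[a*.0085,b*.0085,z] for z in(.034,.046) for a in(-1,1) for b in(-1,1)])
    th=np.linspace(0,2*np.pi,16); c=np.c_[np.cos(th),np.sin(th)]
    sh=np.r_[np.c_[c*.005,0*th],np.c_[c*.005,0*th+.034]]
    return [r.apply(hd)+P0,r.apply(sh)+P0], np.c_[c*.0085,0*th+.0005]+P0
SC=8
def ren(f,box,p):
    u,v,w,h=box; m=np.zeros((h*SC,w*SC),np.uint8)
    A,d=poly(p)
    for P in A+[d]:
        q=((proj(f,P)-[u,v]+.5)*SC)
        cv2.fillConvexPoly(m,cv2.convexHull(q.astype(np.float32)).astype(np.int32),255)
    m=cv2.resize(m,(w,h),interpolation=cv2.INTER_AREA)/255.
    return m
bt=(389,265,23,18); bs=(355,173,18,30)
it=t["img"][265:283,389:412].mean(2); is_=s["img"][173:203,355:373].mean(2)
# darkness -> coverage: top dark~90, bg ~235
print(it.min(),np.percentile(it,[10,50,90]));print(is_.astype(int)[::2])
ct=np.clip((225-it)/(225-110),0,1)
def cost(p,full=False):
    return ((ren(t,bt,p)-ct)**2).sum()
best=[]
for a0 in np.arange(0,1.57,.2):
    o=minimize(cost,[.0,-.17,a0,0,0],method="Nelder-Mead",options=dict(initial_simplex=np.array([[.0,-.17,a0,0,0]]+[[.0+.08*(i==0),-.17+.08*(i==1),a0+.15*(i==2),.002*(i==3),.002*(i==4)] for i in range(5)]),maxiter=400))
    best.append((o.fun,o.x)); 
best.sort(key=lambda b:b[0])
for b in best[:4]: print(round(b[0],3),b[1].round(4), b[1][2]%(np.pi/2))
p=best[0][1]; A,d=poly(p)
big=cv2.resize(np.hstack([ct,ren(t,bt,p)]),None,fx=12,fy=12,interpolation=cv2.INTER_NEAREST); cv2.imwrite("pics/fit.png",(big*255).astype(np.uint8))
im=s["img"].copy(); im=cv2.resize(im[165:210,340:390],None,fx=14,fy=14,interpolation=cv2.INTER_CUBIC)
for P in A+[d]:
    q=(proj(s,P)-[340,165]+.5)*14; cv2.polylines(im,[cv2.convexHull(q.astype(np.float32)).astype(np.int32)],True,(0,0,255),1)
im2=cv2.resize(t["img"][258:288,380:430],None,fx=14,fy=14,interpolation=cv2.INTER_CUBIC)
for P in A+[d]:
    q=(proj(t,P)-[380,258]+.5)*14; cv2.polylines(im2,[cv2.convexHull(q.astype(np.float32)).astype(np.int32)],True,(0,0,255),1)
q=(proj(t,A[0][[4,5,7,6]])-[380,258]+.5)*14; cv2.polylines(im2,[q.astype(np.int32)],True,(0,255,0),1)
cv2.imwrite("pics/ov_s.png",im);cv2.imwrite("pics/ov_t.png",im2)
E
```

```text
41.0 [100.43333333 242.33333333 252.33333333]
[[104 104 104 103 104 103 106 109 107 106 105 105 104 103 104 104 103 108]
 [104 103 102 103 102 101 103 103 103 102 101 100 100 101 103 109 125 145]
 [105 103 102 101  93  84  80  84  88  91  91  92  94  99 111 137 165 181]
 [106 104 102  98  85  70  68  71  77  83  87  89  89  91  99 129 167 184]
 [105 105 103  97  88  81  79  81  81  83  84  84  84  84  92 120 156 163]
 [105 104 103 101  97  94  90  85  82  83  83  83  87  98 118 148 168 159]
 [106 105 103 102 102 102  99  95  91  90  89  98 118 140 162 183 188 173]
 [108 106 109 115 123 126 119 103  98  96  99 112 136 159 180 198 207 206]
 [116 129 148 170 179 170 140 112 102 103 114 142 174 196 208 213 214 214]
 [157 178 195 205 203 179 138 107  99 101 124 166 199 211 213 214 215 215]
 [199 207 212 212 203 174 132 102  97 105 136 177 204 213 215 216 216 217]
 [212 213 212 210 197 165 122 101  99 109 141 180 207 215 216 216 217 217]
 [213 211 207 188 156 122 102  98  99 105 133 174 203 214 216 217 217 216]
 [212 210 204 185 155 128 114 111 112 118 137 170 198 213 216 214 214 215]
 [210 210 211 209 203 196 190 189 189 194 203 210 214 214 215 214 214 212]]
6.871 [-0.0287 -0.1574  0.9292  0.0016 -0.    ] 0.9292007992110733
6.917 [-3.040e-02 -1.546e-01  9.027e-01  1.800e-03 -1.000e-04] 0.9026958957012818
6.937 [-2.850e-02 -1.558e-01  9.029e-01  1.700e-03 -1.000e-04] 0.9028624318725333
6.939 [-0.0271 -0.1596  0.9232  0.0016  0.    ] 0.923222065992267
```

View pics/ov_s.png

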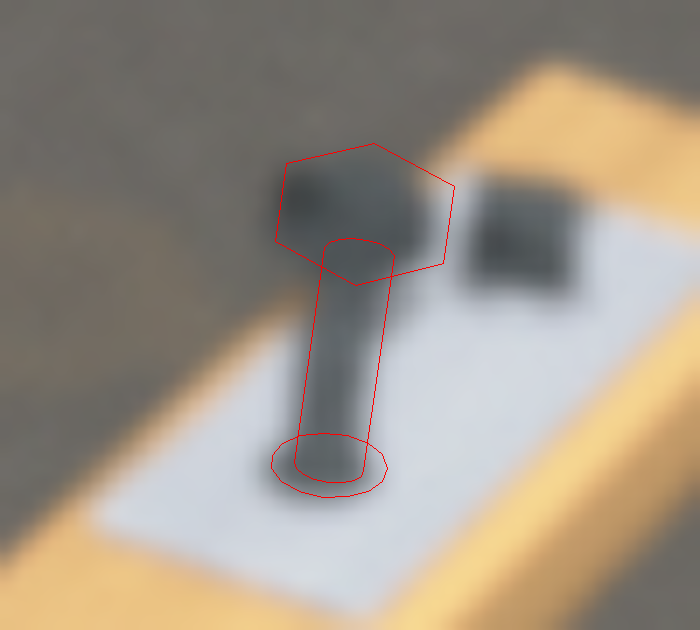

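View pics/ov_t.png

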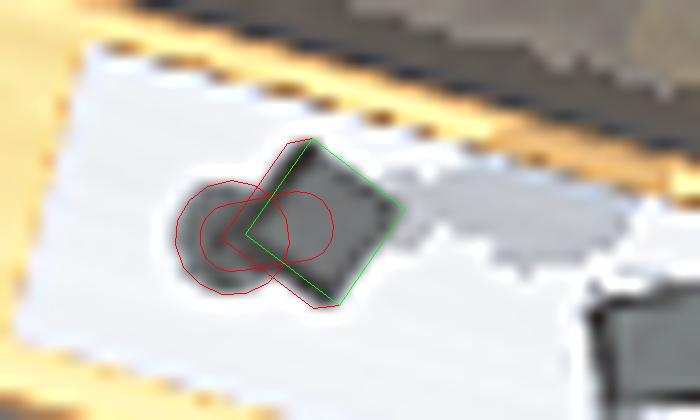

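```bash
cat >> h.py <<'E'
np.set_printoptions(suppress=True,precision=4)
def Rt(s): return R.from_euler('xyz',s["tool_rot"])
def Rdown(yawy,tilt=None):
    # tool x down, tool y at world heading yawy; tilt: rotation applied in world after
    y=np.array([np.cos(yawy),np.sin(yawy),0]); x=np.array([0,0,-1.]); r=R.from_matrix(np.c_[x,y,np.cross(x,y)])
    return r if tilt is None else R.from_rotvec(tilt)*r
def cmd(pos,r):
    s=robot.get_state(); r0=Rt(s); d=r0.inv().apply(np.array(pos)-s["eef_pos"])*100; w=(r0.inv()*r).as_rotvec()
    print("xyz cm",d.round(2),"w",w.round(3),"rows>=",max(np.linalg.norm(d)/5,np.degrees(np.linalg.norm(w))/8.59).__round__(1)); return d,w
def st():
    s=robot.get_state(); m=Rt(s).as_matrix()
    print("t",round(s["clock"],2),"p",s["eef_pos"],"x",m[:,0],"yhead",round(np.arctan2(m[1,1],m[0,1]),4),"F",s["contact_force"].round(2),"M",s["moment"].round(3),"gap",round(s["finger_gap"]*91.9,2),"q",s["q"].round(3)); return s
E
python3 - <<'E'
from h import *
st()
for y in (-.03,-.03+np.pi/2,-.03-np.pi/2,-.03+np.pi): print(y); cmd([.481,.2605,.19],Rdown(y))
E
```

```text
t 0.4 p [ 0.1337 -0.5591  0.1826] x [-0.      0.0003 -1.    ] yhead -1.336 F [-0.11 -0.03 -0.39] M [ 0.035 -0.012  0.015] gap 92.16 q [-1.546  0.159  1.597 -0.     1.386 -0.21 ]
-0.03
xyz cm [ -0.72 -71.64 -52.84] w [-1.306 -0.     0.   ] rows>= 17.8
1.5407963267948965
xyz cm [ -0.72 -71.64 -52.84] w [-2.877 -0.     0.   ] rows>= 19.2
-1.6007963267948966
xyz cm [ -0.72 -71.64 -52.84] w [0.265 0.    0.   ] rows>= 17.8
3.1115926535897933
xyz cm [ -0.72 -71.64 -52.84] w [1.836 0.    0.   ] rows>= 17.8
```

Call:
send_rows --commands '[9,-0.7,-15,-11,-0.3,0,0,9,-0.7,-30,-22,-0.6,0,0,9,-0.7,-40,-29.5,-0.8,0,0,9,-0.7,-50,-37,-1.0,0,0,9,-0.7,-60,-44,-1.2,0,0,9,-0.7,-71.6,-52.8,-1.306,0,0,9,-0.7,-71.6,-52.8,-1.306,0,0,9,-0.7,-71.6,-52.8,-1.306,0,0]' --newtons 40

```text
clock: 1.2
eef_pos: [0.2899, -0.1892, 0.1876]
tool_rot: [1.115, 1.57, -0.587]
contact_force: [1.7, -0.5, 0.1]
finger_gap: 0.979
```

```bash
python3 -c "
from h import *
st();cmd([.481,.2605,.19],Rdown(-.03))"
```

```text
t 1.2 p [ 0.2899 -0.1892  0.1876] x [ 0.001  -0.0007 -1.    ] yhead -0.1309 F [ 1.74 -0.49  0.09] M [-0.059 -0.098 -0.064] gap 89.94 q [-0.932 -0.511  2.169  0.     1.482 -0.801]
xyz cm [ -0.25  13.08 -47.08] w [-0.101  0.001 -0.001] rows>= 9.8
```

Call:
send_rows --commands '[9,-0.2,13,-47,-0.1,0,0,9,-0.2,13,-47,-0.1,0,0,9,-0.2,13,-47,-0.1,0,0,9,-0.2,13,-47,-0.1,0,0,9,-0.2,13,-47,-0.1,0,0,9,-0.2,13,-47,-0.1,0,0,9,-0.2,13,-47,-0.1,0,0,9,-0.2,13,-47,-0.1,0,0]'

```text
clock: 2.0
eef_pos: [0.4458, 0.18, 0.1892]
tool_rot: [1.204, 1.569, -0.396]
contact_force: [0.8, -1.3, -0.5]
finger_gap: 0.978
```

```bash
python3 -c "
from h import *
st();cmd([.481,.2605,.19],Rdown(-.03));cmd([.481,.2605,.064],Rdown(-.03))"
```

```text
t 2.0 p [0.4458 0.18   0.1892] x [ 0.0019 -0.0008 -1.    ] yhead -0.0301 F [ 0.77 -1.26 -0.49] M [-0.032 -0.112 -0.036] gap 89.9 q [ 0.132 -0.097  1.846 -0.001  1.391  0.163]
xyz cm [-0.07  3.28 -8.15] w [-0.     0.001 -0.002] rows>= 1.8
xyz cm [12.53  3.25 -8.16] w [-0.     0.001 -0.002] rows>= 3.1
```

Call:
send_rows --commands '[9,0,2,-5,0,0,0,9,0,3.3,-8.15,0,0,0,9,0,3.3,-8.15,0,0,0,9,1,3.3,-8.15,0,0,0,9,5,3.3,-8.15,0,0,0,9,9,3.3,-8.15,0,0,0,9,12.5,3.3,-8.15,0,0,0,9,12.5,3.3,-8.15,0,0,0]'

```text
clock: 2.8
eef_pos: [0.4763, 0.2574, 0.0588]
tool_rot: [-1.096, 1.561, -2.698]
contact_force: [-0.1, 0.1, -1.2]
finger_gap: 0.978
```

```bash
python3 -c "
from h import *
st();cmd([.481,.2605,.064],Rdown(-.03))
t=cams.grab_frame('top');s=cams.grab_frame('side')
crop(t,200,200,160,120,5,'pics/g_t.png');crop(s,270,180,130,150,4,'pics/g_s.png')"
```

```text
t 2.8 p [0.4763 0.2574 0.0588] x [-0.009  -0.0043 -0.9999] yhead -0.0319 F [-0.09  0.11 -1.25] M [-0.041 -0.065  0.023] gap 89.89 q [ 0.273  0.212  1.795 -0.002  1.145  0.306]
xyz cm [-0.53  0.46 -0.32] w [-0.002  0.005  0.009] rows>= 0.2
```

View pics/g_s.png

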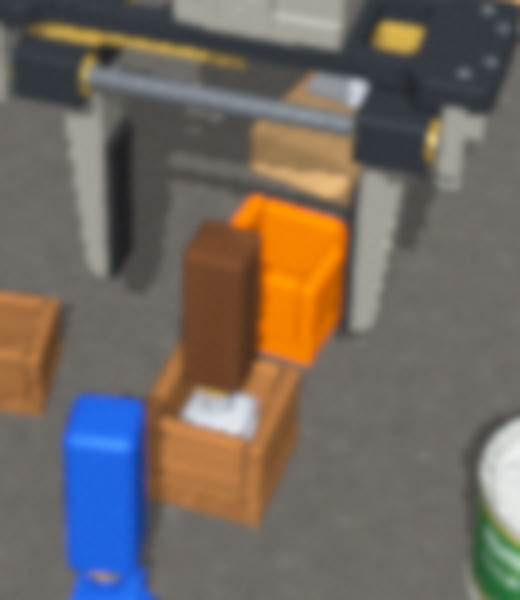

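```bash
python3 -c "
from h import *
s=st();f=cams.grab_frame('side');t=cams.grab_frame('top')
p=s['eef_pos'];print(proj(f,p),proj(f,[.481,.2605,.12]),proj(f,[.481,.2605,.055]),proj(t,p))
m=Rt(s).as_matrix();print(proj(f,p+.045*m[:,1]),proj(f,p-.045*m[:,1]))
"
```

```text
t 2.9 p [0.4812 0.2593 0.0646] x [ 0.0012 -0.0011 -1.    ] yhead -0.0314 F [-0.25  1.02  0.48] M [-0.017 -0.131 -0.02 ] gap 89.48 q [ 0.274  0.208  1.787 -0.002  1.146  0.306]
[[327.1396 265.815 ]] [[327.9129 238.8925]] [[326.8999 270.8373]] [[270.6723 272.2179]]
[[300.469  259.7756]] [[354.5309 272.0106]]
```

View pics/g_t.png

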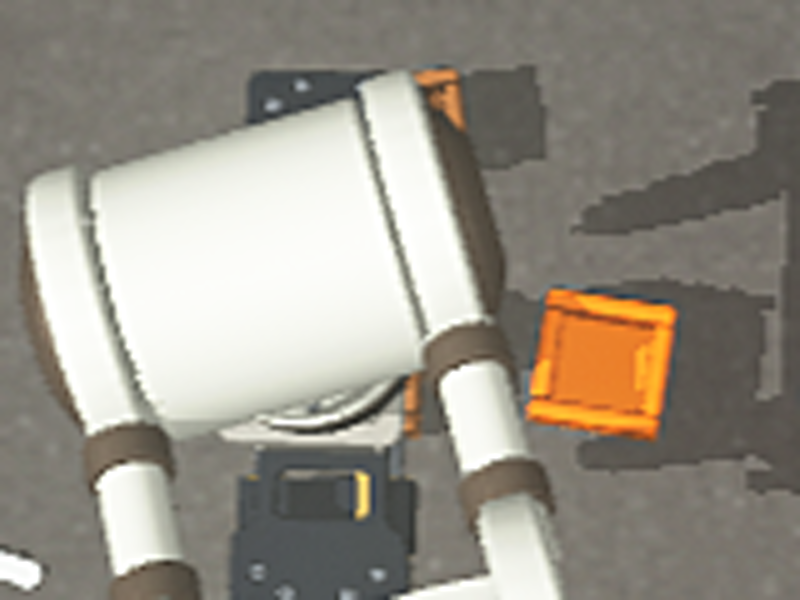

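```bash
python3 -c "
from h import *
s=st();f=cams.grab_frame('side')
p=s['eef_pos'];m=Rt(s).as_matrix()
im=cv2.resize(f['img'][180:330,250:400],None,fx=4,fy=4,interpolation=cv2.INTER_CUBIC)
for a in (-.064,-.046,0,.046,.064):
  for w in (-.01,.01):
    q=(proj(f,p+a*m[:,1]+w*m[:,2])[0]-[250,180]+.5)*4; cv2.circle(im,tuple(int(v) for v in q),3,(0,0,255),-1)
cv2.imwrite('pics/g_s2.png',im)"
```

```text
t 3.0 p [0.4833 0.2603 0.0668] x [ 0.006   0.0003 -1.    ] yhead -0.0309 F [-0.52 -0.   -0.1 ] M [-0.026 -0.044 -0.01 ] gap 89.92 q [ 0.275  0.206  1.784 -0.001  1.146  0.306]
```

View pics/g_s2.png

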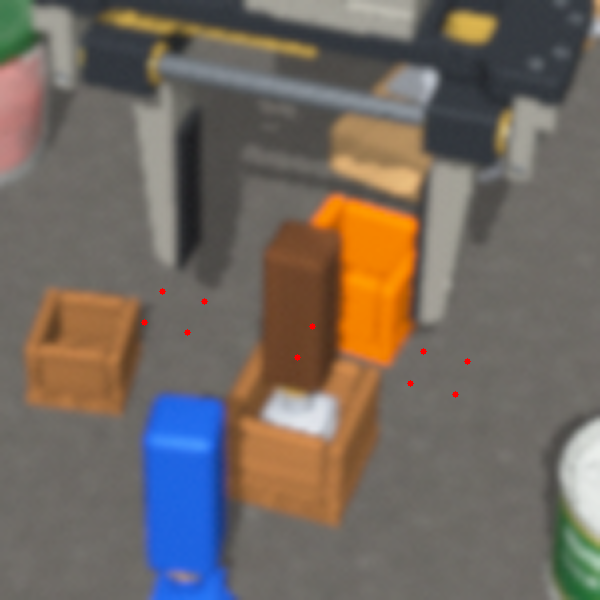

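Call:
send_rows --commands '[7,0.25,0,0,0,0,0,5,0.25,0,0,0,0,0,2,0.25,0,0,0,0,0,2,0.25,0,0,0,0,0,2,0.25,0,0,0,0,0,2,0.25,0,0,0,0,0,2,0.25,0,0,0,0,0,2,0.25,0,0,0,0,0]' --newtons 40

```text
clock: 3.85
eef_pos: [0.4835, 0.2605, 0.0645]
tool_rot: [1.663, 1.564, 0.061]
contact_force: [0.2, 0.4, 0.3]
finger_gap: 0.306
```

```bash
python3 -c "
from h import *
s=st();f=cams.grab_frame('side')
crop(f,250,180,150,150,4,'pics/g_s3.png')
st()"
```

```text
t 3.85 p [0.4835 0.2605 0.0645] x [ 0.0064  0.0004 -1.    ] yhead -0.0306 F [0.22 0.37 0.28] M [-0.04   0.019 -0.042] gap 28.15 q [ 0.275  0.21   1.785 -0.001  1.141  0.306]
t 3.9 p [0.4834 0.2605 0.0644] x [ 0.0063  0.0004 -1.    ] yhead -0.0306 F [-0.33 -1.1  -0.54] M [-0.122 -0.116 -0.032] gap 25.65 q [ 0.275  0.21   1.785 -0.001  1.141  0.306]
```

View pics/g_s3.png

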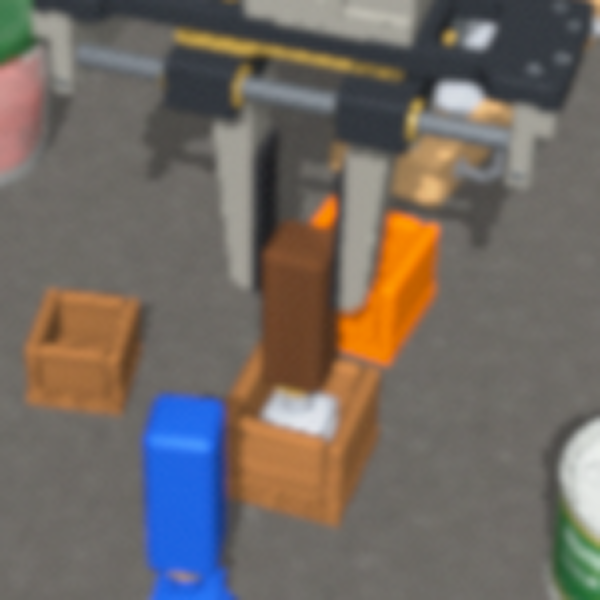

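```bash
python3 -c "
from h import *
s=st();f=cams.grab_frame('side')
p=s['eef_pos'];m=Rt(s).as_matrix()
im0=cv2.resize(f['img'][200:280,285:375],None,fx=8,fy=8,interpolation=cv2.INTER_CUBIC)
for k,dp in enumerate(([0,0,0],[0,0,.015],[0,-.02,0])):
  c=[(0,0,255),(0,255,0),(255,255,0)][k]
  for sg in (-1,1):
    P=[p+dp+sg*a*m[:,1]+w*m[:,2]-h*m[:,0] for a,w,h in ((.013,-.01,0),(.013,.01,0),(.031,.01,0),(.031,-.01,0),(.013,-.01,0),(.013,-.01,.04))]
    q=(proj(f,np.array(P))-[285,200]+.5)*8; cv2.polylines(im0,[q.astype(np.int32)],False,c,1)
cv2.imwrite('pics/g_s4.png',im0)"
```

```text
t 3.9 p [0.4834 0.2605 0.0644] x [ 0.0063  0.0004 -1.    ] yhead -0.0306 F [-0.33 -1.1  -0.54] M [-0.122 -0.116 -0.032] gap 25.65 q [ 0.275  0.21   1.785 -0.001  1.141  0.306]
```

View pics/g_s4.png

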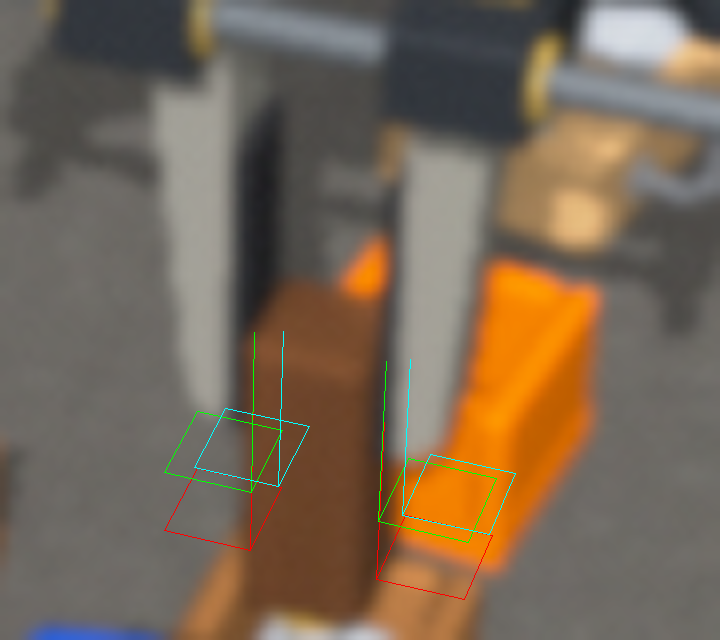

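```bash
python3 -c "
from h import *
s=robot.get_state();f=cams.grab_frame('side');t=cams.grab_frame('top')
p=s['eef_pos'];m=Rt(s).as_matrix()
for h in (0,.03,.088,.118):
  for sg in (-1,1): print(h,sg,((proj(f,p+sg*.022*m[:,1]-h*m[:,0])-[285,200]+.5)*8).round())
crop(f,230,100,200,200,4,'pics/g_s5.png');crop(t,200,200,160,120,5,'pics/g_t5.png')
E=f['extrinsics'];print(np.linalg.norm(E[:3,3]-p))
"
```

```text
0 -1 [[435. 557.]]
0 1 [[223. 509.]]
0.03 -1 [[442. 441.]]
0.03 1 [[225. 393.]]
0.088 -1 [[456. 199.]]
0.088 1 [[229. 152.]]
0.118 -1 [[464.  64.]]
0.118 1 [[231.  18.]]
0.7781127157195887
```

View pics/g_s5.png

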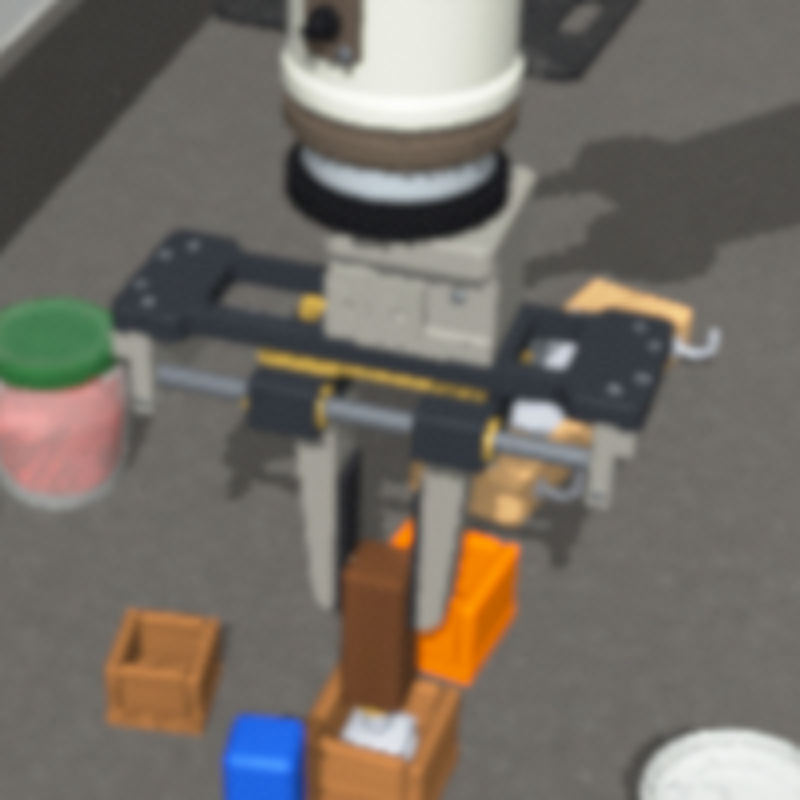

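View pics/g_t5.png

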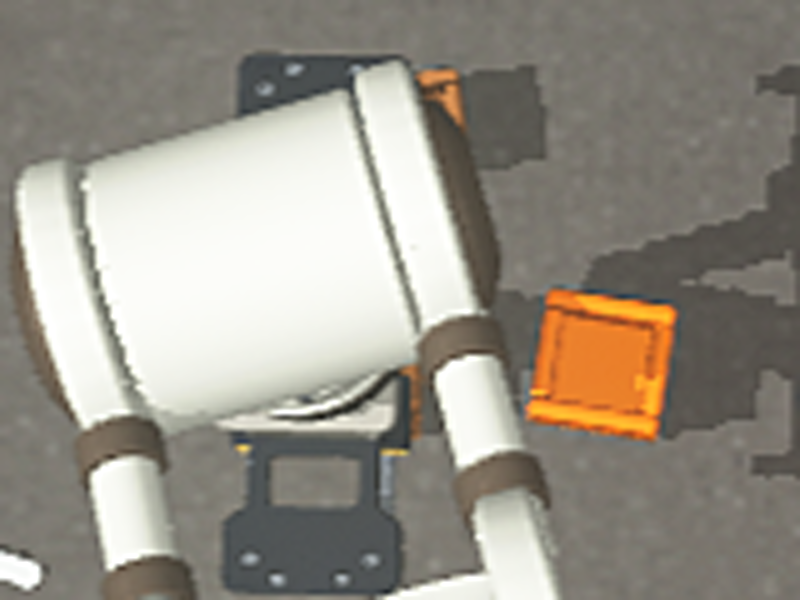

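Call:
send_rows --commands '[9,0,0,0,0,0,0,9,0,0,0,0,0,0,9,0,0,0,0,0,0,9,0,0,0,0,0,0,9,0.5,0,0,0,0,0,9,1.2,0,0,0,0,0,9,1.8,0,0,0,0,0,9,1.8,0,0,0,0,0]'

```text
clock: 4.85
eef_pos: [0.4824, 0.2601, 0.0449]
tool_rot: [1.492, 1.567, -0.109]
contact_force: [-0.6, -0.1, -0.7]
finger_gap: 0.957
```

```bash
python3 -c "
from h import *
s=st();f=cams.grab_frame('side')
crop(f,250,170,150,150,5,'pics/g_s6.png');st();cmd([.4815,.2605,.046],Rdown(-.03))"
```

```text
t 4.85 p [0.4824 0.2601 0.0449] x [ 0.0036 -0.0004 -1.    ] yhead -0.0307 F [-0.63 -0.14 -0.73] M [-0.043 -0.052  0.027] gap 87.93 q [ 0.275  0.236  1.797 -0.002  1.105  0.306]
t 4.9 p [0.4829 0.2603 0.0455] x [ 0.0046 -0.0001 -1.    ] yhead -0.0306 F [-0.31  0.18 -0.12] M [-0.064 -0.1   -0.033] gap 89.54 q [ 0.275  0.236  1.796 -0.002  1.106  0.306]
xyz cm [-0.05 -0.14 -0.02] w [-0.001 -0.    -0.005] rows>= 0.0
```

View pics/g_s6.png

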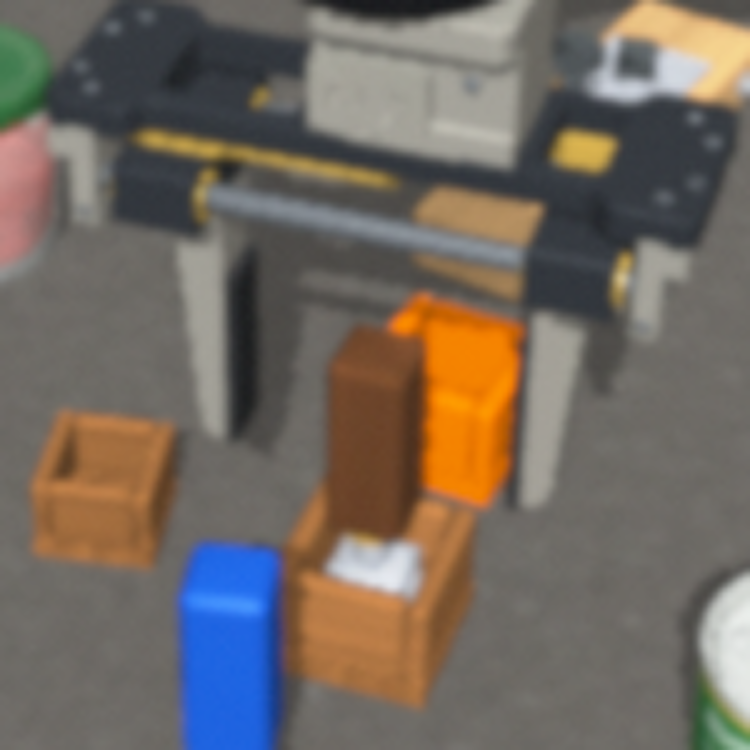

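Call:
send_rows --commands '[5,0,-0.14,0,0,0,0,2,0,-0.14,0,0,0,0,2,0,-0.14,0,0,0,0,2,0,-0.14,0,0,0,0,2,0,-0.14,0,0,0,0,2,0,-0.14,0,0,0,0,2,0,-0.14,0,0,0,0,2,0,-0.14,0,0,0,0]' --newtons 45

```text
clock: 5.7
eef_pos: [0.4815, 0.2603, 0.0455]
tool_rot: [1.58, 1.566, -0.021]
contact_force: [-0.2, -0.1, 0.7]
finger_gap: 0.306
```

Call:
send_rows --commands '[2,0,0,0,0,0,0,2,-0.5,0,0,0,0,0,2,-1.5,0,0,0,0,0,2,-3,0,0,0,0,0,2,-5,0,0,0,0,0,2,-8,0,0,0,0,0,2,-12,0,0,0,0,0,2,-12,0,0,0,0,0]'

```text
clock: 6.5
eef_pos: [0.485, 0.2617, 0.1734]
tool_rot: [1.813, 1.554, 0.212]
contact_force: [2.2, 0.5, -0.7]
finger_gap: 0.285
```

```bash
python3 -c "
from h import *
s=st();f=cams.grab_frame('side');t=cams.grab_frame('top')
crop(f,250,120,160,150,5,'pics/g_s7.png');crop(t,200,200,160,120,5,'pics/g_t7.png');st()
C=np.array([.475,.0012]);cmd([*C,.21],Rdown(.92))"
```

```text
t 6.5 p [0.485  0.2617 0.1734] x [ 0.0168  0.0036 -0.9999] yhead -0.0305 F [ 2.22  0.53 -0.73] M [-0.016 -0.14  -0.027] gap 26.17 q [ 0.276  0.089  1.692 -0.001  1.344  0.307]
t 6.6 p [0.4816 0.2606 0.1674] x [ 0.0076  0.0008 -1.    ] yhead -0.0306 F [-0.06 -0.23 -2.35] M [-0.068 -0.066  0.051] gap 25.92 q [ 0.276  0.093  1.699 -0.001  1.342  0.307]
xyz cm [-4.29  0.16 25.95] w [-0.951  0.003 -0.007] rows>= 6.3
```

View pics/g_s7.png

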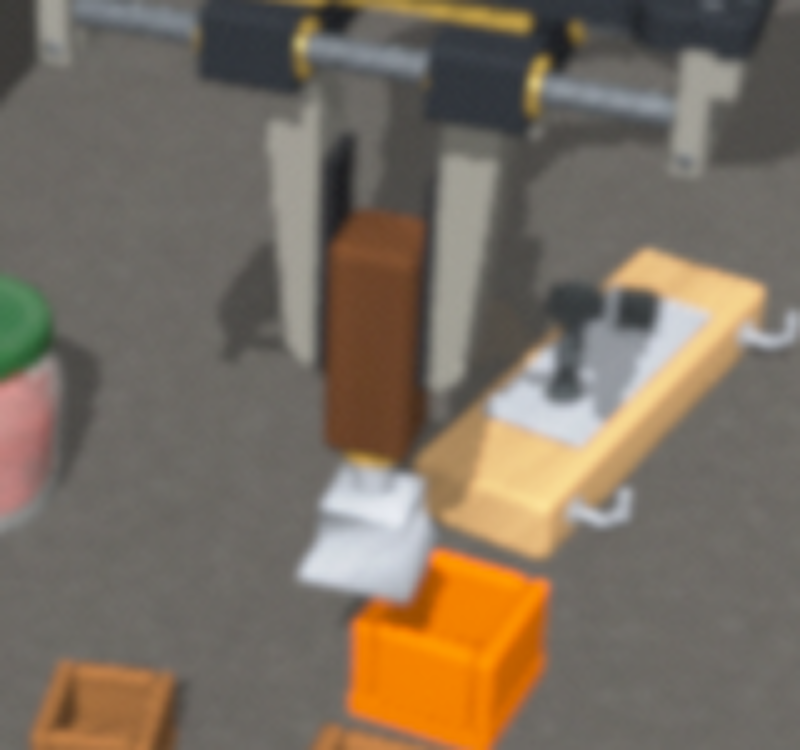

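```bash
cat >> h.py <<'E'
def keypts():
    B=lambda h,z:[[a*h,b*h,z] for a,b in((-1,-1),(1,-1),(1,1),(-1,1))]
    return np.array(B(.017,0)+B(.013,.044)+B(.013,.112))
def toolkey(off=(.0375,0,0),yaw=0.):
    # key pose in tool: key z=-tool x, key x= tool y ; origin = off in tool
    M=np.c_[[0,1,0],[0,0,-1],[-1,0,0]].astype(float); return R.from_matrix(M)*R.from_euler('z',yaw),np.array(off)
def keyworld(s,off=(.0375,0,0),yaw=0.):
    r,o=toolkey(off,yaw); rt=Rt(s); return rt*r, s["eef_pos"]+rt.apply(o)
def overlay(f,s,box,sc,name,off=(.0375,0,0),yaw=0.,extra=None):
    u,v,w,h=box; im=cv2.resize(f["img"][v:v+h,u:u+w],None,fx=sc,fy=sc,interpolation=cv2.INTER_CUBIC)
    r,o=keyworld(s,off,yaw); q=((proj(f,r.apply(keypts())+o)-[u,v]+.5)*sc).astype(np.int32)
    for k in range(3): cv2.polylines(im,[q[4*k:4*k+4]],True,(0,0,255),1)
    if extra is not None: cv2.polylines(im,[((proj(f,extra)-[u,v]+.5)*sc).astype(np.int32)],True,(0,255,0),1)
    cv2.imwrite(name,im)
E
python3 -c "
from h import *
f=cams.grab_frame('side');s=st()
overlay(f,s,(290,130,100,130),6,'pics/k1.png');t=cams.grab_frame('top');overlay(t,s,(220,220,100,100),6,'pics/k1t.png')
"
```

```text
t 6.65 p [0.4805 0.2603 0.1655] x [ 0.0043 -0.0002 -1.    ] yhead -0.0306 F [-0.63 -0.33 -3.07] M [-0.02   0.     0.009] gap 26.06 q [ 0.276  0.095  1.701 -0.001  1.341  0.307]
```

View pics/k1.png

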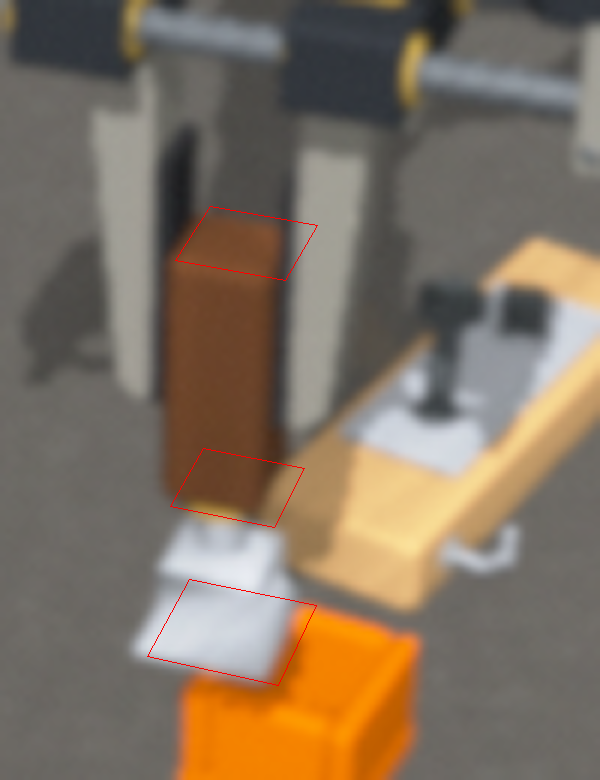

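```bash
cat >> h.py <<'E'
def keycmd(o,lean,yaw,off=(.0375,0,0),kyaw=0.):
    ax=np.array([lean[0],lean[1],1.]);ax/=np.linalg.norm(ax)
    v=np.cross([0,0,1],ax);n=np.linalg.norm(v);tilt=R.from_rotvec(v/n*np.arcsin(n)) if n>1e-9 else R.identity()
    Rk=tilt*R.from_euler('z',yaw); rk,of=toolkey(off,kyaw); Rtool=Rk*rk.inv()
    return cmd(np.array(o)-Rtool.apply(of),Rtool)
PV=np.array([.4758,.0010,.032]); LEAN=np.array([-.0287,-.1574]); YAW=.92
def screwpt(h,lean=LEAN,pv=PV):
    ax=np.array([lean[0],lean[1],1.]);return pv+ax/np.linalg.norm(ax)*h
def where(off=(.0375,0,0)):
    s=st();r,o=keyworld(s,off);z=r.as_matrix()[:,2];print("key mouth",o,"axis",z,"yaw",r.as_euler('zyx')[0].round(3))
E
python3 -c "
from h import *
where();print(screwpt(.046));keycmd(screwpt(.075),LEAN,YAW)"
```

```text
t 6.7 p [0.4799 0.26   0.1644] x [ 0.0024 -0.0007 -1.    ] yhead -0.0306 F [ 0.04  0.52 -0.77] M [-0.025 -0.053  0.012] gap 25.77 q [ 0.276  0.096  1.702 -0.001  1.341  0.307]
key mouth [0.4799 0.26   0.1269] axis [-0.0024  0.0007  1.    ] yaw -0.031
[ 0.4745 -0.0061  0.0774]
xyz cm [ 2.15  0.12 27.66] w [-0.948  0.135  0.095] rows>= 6.4
```

Call:
send_rows --commands '[2,0,0,3,-0.13,0,0,2,0,0,7,-0.26,0,0,2,0,0.1,11,-0.4,0,0,2,0,0.1,15,-0.53,0,0,2,0,0.1,19,-0.66,0.06,0.04,2,0,0.1,23,-0.8,0.1,0.07,2,0,0.1,26,-0.9,0.13,0.09,2,0,0.1,27.7,-0.948,0.135,0.095]'

```text
clock: 7.5
eef_pos: [0.4709, -0.0184, 0.163]
tool_rot: [2.052, 1.41, 1.403]
contact_force: [0.7, 0.8, -1.4]
finger_gap: 0.276
```

```bash
python3 -c "
from h import *
where();keycmd(screwpt(.075),LEAN,YAW)"
```

```text
t 7.5 p [ 0.4709 -0.0184  0.163 ] x [ 0.0266  0.1575 -0.9872] yhead 0.9172 F [ 0.66  0.85 -1.44] M [-0.034 -0.138  0.011] gap 25.34 q [-0.419 -0.108  1.917  0.158  1.375 -1.375]
key mouth [ 0.4719 -0.0124  0.126 ] axis [-0.0266 -0.1575  0.9872] yaw 0.925
xyz cm [ 2.   -0.03  0.17] w [ 0.002 -0.003 -0.001] rows>= 0.4
```

Call:
send_rows --commands '[2,0.5,0,0.17,0,0,0,2,1,0,0.17,0,0,0,2,1.5,0,0.17,0,0,0,2,2.0,0,0.17,0,0,0,2,2,0,0.17,0,0,0,2,2,0,0.17,0,0,0,2,2,0,0.17,0,0,0,2,2,0,0.17,0,0,0]'

```text
clock: 8.3
eef_pos: [0.473, -0.0161, 0.1435]
tool_rot: [2.047, 1.411, 1.399]
contact_force: [-0.2, -1.0, -1.2]
finger_gap: 0.28
```

```bash
python3 -c "
from h import *
where();
f=cams.grab_frame('side');s=robot.get_state();t=cams.grab_frame('top')
overlay(f,s,(320,120,100,100),7,'pics/k2.png',extra=[screwpt(.046),screwpt(0)])
overlay(t,s,(350,230,110,90),7,'pics/k2t.png');keycmd(screwpt(.075),LEAN,YAW)"
```

```text
t 8.3 p [ 0.473  -0.0161  0.1435] x [ 0.0272  0.1572 -0.9872] yhead 0.9176 F [-0.17 -0.97 -1.18] M [-0.177 -0.113 -0.028] gap 25.72 q [-0.412 -0.084  1.935  0.16   1.332 -1.376]
key mouth [ 0.4741 -0.0103  0.1065] axis [-0.0272 -0.1572  0.9872] yaw 0.925
xyz cm [ 0.03 -0.04 -0.01] w [ 0.002 -0.002 -0.001] rows>= 0.0
```

View pics/k2.png

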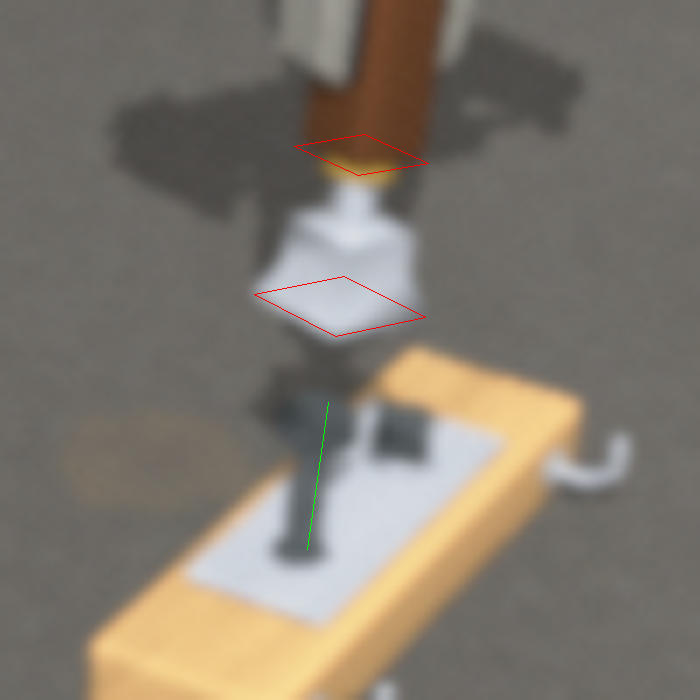

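View pics/k2t.png

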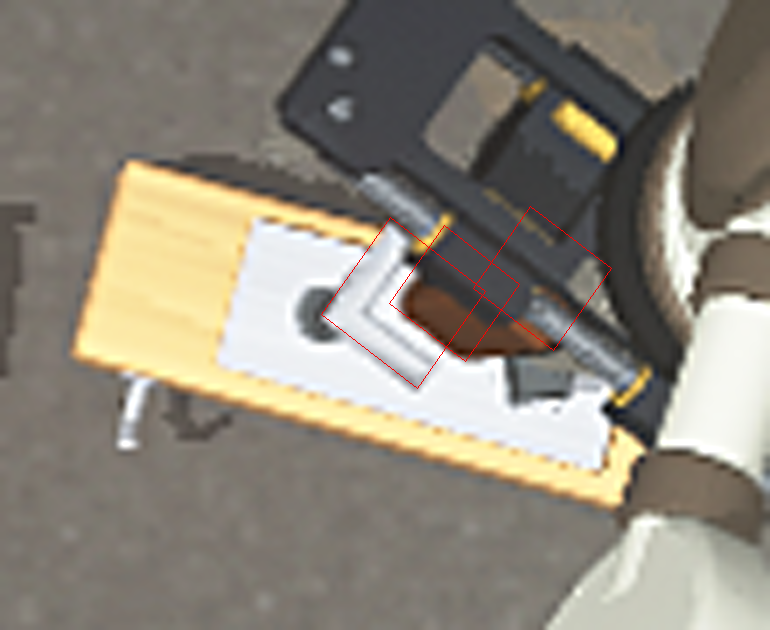

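```bash
sed -i 's/PV=np.array.*; LEAN/PV=np.array([.4765,.0013,.032]); LEAN/' h.py; python3 -c "
from h import *
keycmd(screwpt(.039),LEAN,YAW)"
```

```text
xyz cm [3.64 0.02 0.04] w [ 0.002 -0.002 -0.001] rows>= 0.7
```

Call:
send_rows --commands '[2,0.6,0,0.05,0,0,0,2,1.2,0,0.05,0,0,0,2,1.8,0,0.05,0,0,0,2,2.4,0,0.05,0,0,0,2,2.9,0,0.05,0,0,0,2,3.3,0,0.05,0,0,0,2,3.6,0,0.05,0,0,0,2,3.6,0,0.05,0,0,0]'

```text
clock: 9.2
eef_pos: [0.4741, -0.0107, 0.1074]
tool_rot: [2.053, 1.41, 1.405]
contact_force: [0.1, 0.2, -1.5]
finger_gap: 0.282
```

```bash
python3 -c "
from h import *
where();
f=cams.grab_frame('side');s=robot.get_state();t=cams.grab_frame('top')
overlay(f,s,(320,140,100,80),7,'pics/k3.png')
overlay(t,s,(350,230,110,90),7,'pics/k3t.png');where();keycmd(screwpt(.039),LEAN,YAW)"
```

```text
t 9.2 p [ 0.4741 -0.0107  0.1074] x [ 0.0264  0.1575 -0.9872] yhead 0.9172 F [ 0.14  0.21 -1.46] M [-0.108 -0.1    0.019] gap 25.89 q [-0.4   -0.04   1.969  0.164  1.255 -1.377]
key mouth [ 0.475  -0.0048  0.0704] axis [-0.0264 -0.1575  0.9872] yaw 0.925
t 9.3 p [ 0.4745 -0.0109  0.108 ] x [ 0.0274  0.1571 -0.9872] yhead 0.9173 F [ 0.07 -0.22 -1.36] M [-0.133 -0.099 -0.053] gap 25.69 q [-0.4   -0.041  1.968  0.164  1.255 -1.377]
key mouth [ 0.4755 -0.0051  0.071 ] axis [-0.0274 -0.1571  0.9872] yaw 0.925
xyz cm [ 0.05  0.01 -0.03] w [ 0.002 -0.002 -0.001] rows>= 0.0
```

View pics/k3.png

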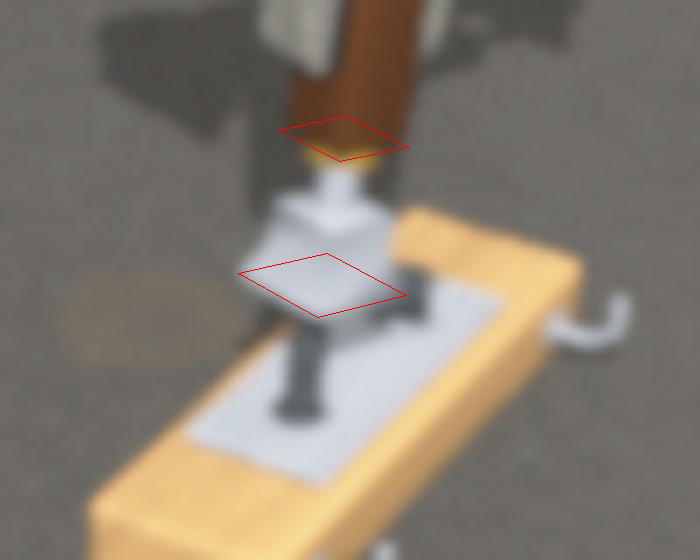

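View pics/k3t.png

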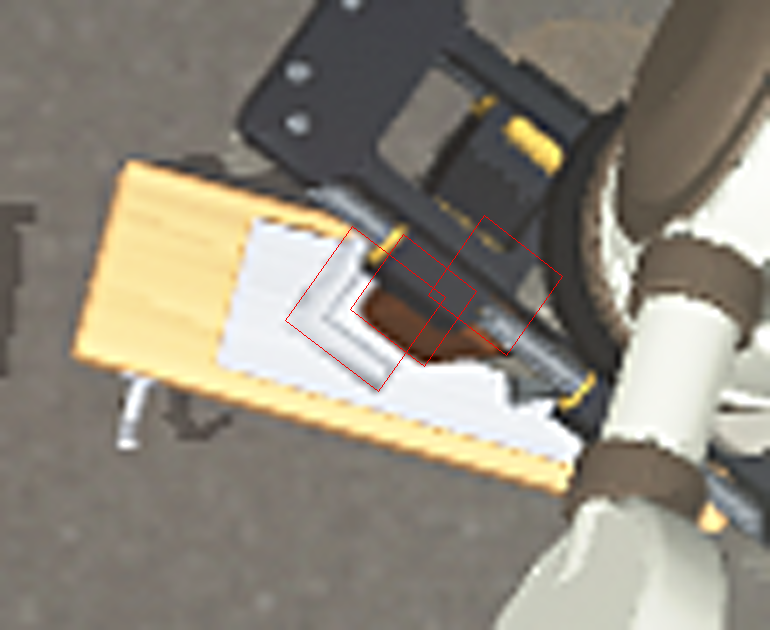

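Call:
send_rows --commands '[2,0.1,0,0,0,0,0,2,0.2,0,0,0,0,0,2,0.3,0,0,0,0,0,2,0.4,0,0,0,0,0,2,0.5,0,0,0,0,0,2,0.5,0,0,0,0,0,2,0.5,0,0,0,0,0,2,0.5,0,0,0,0,0]'

```text
clock: 10.1
eef_pos: [0.4747, -0.0102, 0.1031]
tool_rot: [2.045, 1.411, 1.397]
contact_force: [-0.2, -0.6, -0.9]
finger_gap: 0.278
```

```bash
python3 -c "
from h import *
where();keycmd(screwpt(.031),LEAN,YAW)"
```

```text
t 10.1 p [ 0.4747 -0.0102  0.1031] x [ 0.0275  0.157  -0.9872] yhead 0.9174 F [-0.22 -0.57 -0.92] M [-0.218 -0.221  0.008] gap 25.54 q [-0.399 -0.035  1.973  0.165  1.244 -1.378]
key mouth [ 0.4757 -0.0043  0.0661] axis [-0.0275 -0.157   0.9872] yaw 0.925
xyz cm [ 0.36  0.01 -0.04] w [ 0.003 -0.002 -0.001] rows>= 0.1
```

Call:
send_rows --commands '[2,0.06,0,0,0,0,0,2,0.12,0,0,0,0,0,2,0.18,0,0,0,0,0,2,0.24,0,0,0,0,0,2,0.3,0,0,0,0,0,2,0.36,0,0,0,0,0,2,0.36,0,0,0,0,0,2,0.36,0,0,0,0,0]'

```text
clock: 10.9
eef_pos: [0.4747, -0.0096, 0.0994]
tool_rot: [2.047, 1.411, 1.399]
contact_force: [0.2, -0.4, -2.4]
finger_gap: 0.279
```

```bash
python3 -c "
from h import *
where();keycmd(screwpt(.028),LEAN,YAW)"
```

```text
t 10.9 p [ 0.4747 -0.0096  0.0994] x [ 0.0273  0.1571 -0.9872] yhead 0.9173 F [ 0.21 -0.41 -2.44] M [-0.38  -0.371 -0.081] gap 25.66 q [-0.398 -0.03   1.976  0.165  1.236 -1.378]
key mouth [ 0.4757 -0.0037  0.0624] axis [-0.0273 -0.1571  0.9872] yaw 0.925
xyz cm [ 0.28  0.02 -0.02] w [ 0.002 -0.002 -0.001] rows>= 0.1
```

Call:
send_rows --commands '[2,0.06,0,0,0,0,0,2,0.12,0,0,0,0,0,2,0.18,0,0,0,0,0,2,0.24,0,0,0,0,0,2,0.28,0,0,0,0,0,2,0.28,0,0,0,0,0,2,0.28,0,0,0,0,0,2,0.28,0,0,0,0,0]'

```text
clock: 11.7
eef_pos: [0.4747, -0.0091, 0.0967]
tool_rot: [2.048, 1.411, 1.4]
contact_force: [0.6, -0.7, -1.0]
finger_gap: 0.279
```

```bash
python3 -c "
from h import *
where();keycmd(screwpt(.026),LEAN,YAW)
f=cams.grab_frame('side');s=robot.get_state();overlay(f,s,(320,140,100,80),7,'pics/k4.png');where()"
```

```text
t 11.7 p [ 0.4747 -0.0091  0.0967] x [ 0.0272  0.1572 -0.9872] yhead 0.9173 F [ 0.64 -0.69 -0.99] M [-0.297 -0.394  0.009] gap 25.67 q [-0.397 -0.026  1.978  0.166  1.23  -1.378]
key mouth [ 0.4757 -0.0032  0.0596] axis [-0.0272 -0.1572  0.9872] yaw 0.925
xyz cm [ 0.2   0.02 -0.02] w [ 0.002 -0.002 -0.001] rows>= 0.0
t 11.75 p [ 0.4747 -0.0091  0.0967] x [ 0.0272  0.1572 -0.9872] yhead 0.9173 F [ 1.43 -0.92 -1.93] M [-0.355 -0.438 -0.029] gap 25.49 q [-0.397 -0.026  1.978  0.166  1.23  -1.378]
key mouth [ 0.4757 -0.0032  0.0596] axis [-0.0272 -0.1572  0.9872] yaw 0.925
```

View pics/k4.png

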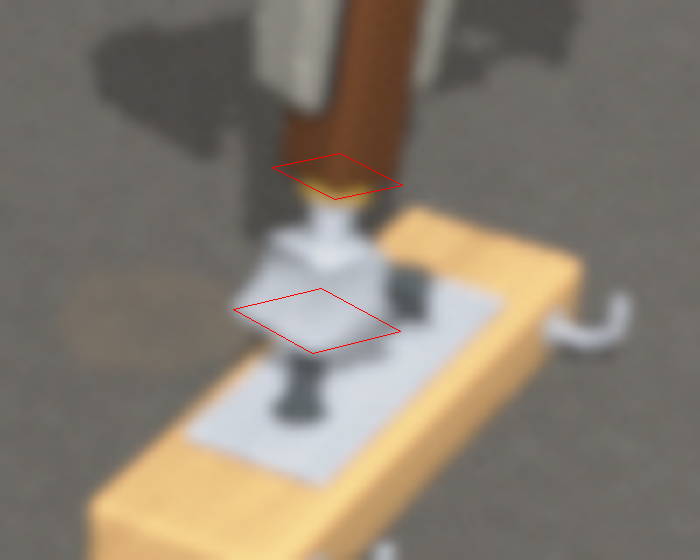

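Call:
send_rows --commands '[2,0.05,0,0,0,0,0,2,0.1,0,0,0,0,0,2,0.15,0,0,0,0,0,2,0.2,0,0,0,0,0,2,0.2,0,0,0,0,0,2,0.2,0,0,0,0,0,2,0.2,0,0,0,0,0,2,0.2,0,0,0,0,0]'

```text
clock: 12.55
eef_pos: [0.4748, -0.0088, 0.0947]
tool_rot: [2.048, 1.411, 1.4]
contact_force: [0.4, -1.3, -1.5]
finger_gap: 0.277
```

```bash
python3 -c "
from h import *
where();keycmd(screwpt(.026),LEAN,YAW)
for k in (.12,.08,.04,0): print(k);keycmd(screwpt(.026,LEAN*k/.16),LEAN*k/.16,YAW)"
```

```text
t 12.55 p [ 0.4748 -0.0088  0.0947] x [ 0.0272  0.1572 -0.9872] yhead 0.9173 F [ 0.35 -1.29 -1.52] M [-0.341 -0.395  0.026] gap 25.43 q [-0.396 -0.023  1.98   0.166  1.226 -1.378]
key mouth [ 0.4758 -0.0029  0.0577] axis [-0.0272 -0.1572  0.9872] yaw 0.925
xyz cm [ 0.    0.02 -0.02] w [ 0.002 -0.002 -0.001] rows>= 0.0
0.12
xyz cm [ 0.01  0.24 -0.13] w [ 0.002 -0.02  -0.036] rows>= 0.3
0.08
xyz cm [ 0.02  0.46 -0.25] w [ 0.003 -0.038 -0.071] rows>= 0.5
0.04
xyz cm [ 0.05  0.69 -0.36] w [ 0.003 -0.056 -0.107] rows>= 0.8
0
xyz cm [ 0.08  0.91 -0.47] w [ 0.003 -0.074 -0.142] rows>= 1.1
```

Call:
send_rows --commands '[2,0,0.06,-0.03,0,-0.005,-0.009,2,0.0,0.12,-0.06,0.001,-0.01,-0.018,2,0.01,0.18,-0.1,0.001,-0.015,-0.027,2,0.01,0.24,-0.13,0.002,-0.02,-0.036,2,0.01,0.3,-0.16,0.002,-0.025,-0.045,2,0.02,0.38,-0.2,0.002,-0.031,-0.058,2,0.02,0.46,-0.25,0.003,-0.038,-0.071,2,0.02,0.46,-0.25,0.003,-0.038,-0.071]'

```text
clock: 13.35
eef_pos: [0.4756, -0.0032, 0.0954]
tool_rot: [2.037, 1.492, 1.386]
contact_force: [0.4, -0.7, -0.7]
finger_gap: 0.285
```

```bash
python3 -c "
from h import *
where()
for k in (.08,.04,0): print(k);keycmd(screwpt(.026,LEAN*k/.16),LEAN*k/.16,YAW)"
```

```text
t 13.35 p [ 0.4756 -0.0032  0.0954] x [ 0.0145  0.0778 -0.9969] yhead 0.9192 F [ 0.45 -0.67 -0.71] M [-0.448 -0.342 -0.038] gap 26.21 q [-0.322 -0.024  1.971  0.084  1.206 -1.273]
key mouth [ 0.4761 -0.0002  0.058 ] axis [-0.0145 -0.0778  0.9969] yaw 0.921
0.08
xyz cm [ 0.   -0.04  0.03] w [0.    0.001 0.   ] rows>= 0.0
0.04
xyz cm [ 0.01  0.18 -0.08] w [ 0.    -0.017 -0.035] rows>= 0.3
0
xyz cm [ 0.02  0.41 -0.2 ] w [ 0.    -0.036 -0.071] rows>= 0.5
```

Call:
send_rows --commands '[2,0,0.06,-0.03,0,-0.005,-0.01,2,0.01,0.12,-0.06,0,-0.01,-0.02,2,0.01,0.18,-0.08,0,-0.017,-0.035,2,0.01,0.25,-0.12,0,-0.022,-0.045,2,0.02,0.33,-0.16,0,-0.029,-0.058,2,0.02,0.41,-0.2,0,-0.036,-0.071,2,0.02,0.41,-0.2,0,-0.036,-0.071,2,0.02,0.41,-0.2,0,-0.036,-0.071]'

```text
clock: 14.15
eef_pos: [0.4766, 0.0016, 0.0956]
tool_rot: [0.188, 1.57, -0.462]
contact_force: [1.5, -0.7, -1.0]
finger_gap: 0.285
```

```bash
python3 -c "
from h import *
where()
keycmd(screwpt(.026,LEAN*0),LEAN*0,YAW)
f=cams.grab_frame('side');s=robot.get_state();t=cams.grab_frame('top')
overlay(f,s,(320,130,100,80),7,'pics/k5.png')
overlay(t,s,(350,230,110,90),7,'pics/k5t.png')"
```

```text
t 14.15 p [0.4766 0.0016 0.0956] x [ 0.0003 -0.0002 -1.    ] yhead 0.9207 F [ 1.48 -0.7  -1.01] M [-0.149 -0.424  0.015] gap 26.17 q [-0.251 -0.012  1.957 -0.     1.196 -1.172]
key mouth [0.4766 0.0016 0.0581] axis [-0.0003  0.0002  1.    ] yaw 0.921
xyz cm [ 0.01 -0.03  0.01] w [ 0.001  0.    -0.   ] rows>= 0.0
```

View pics/k5.png

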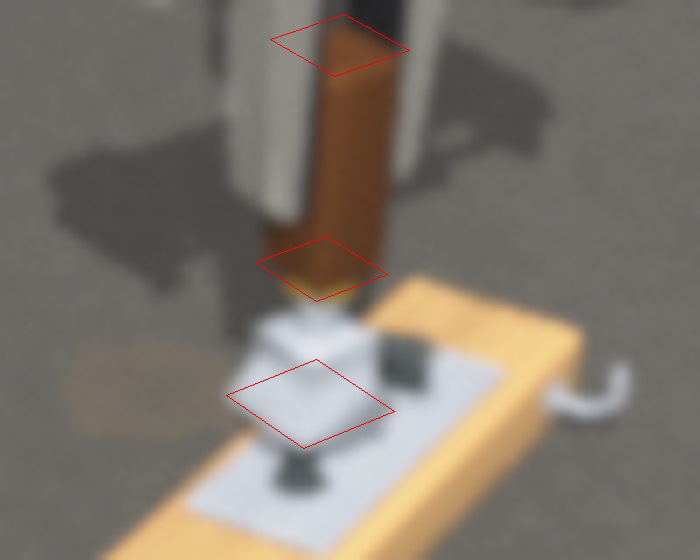

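View pics/k5t.png

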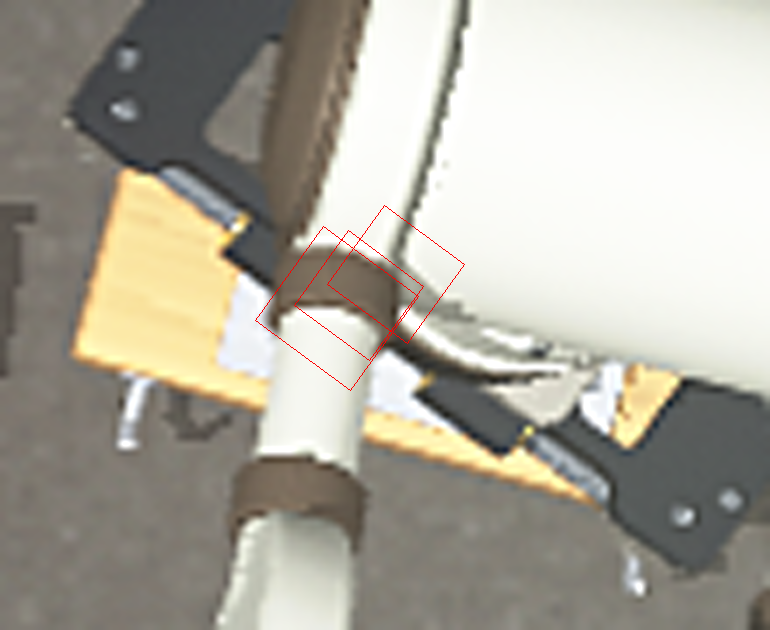

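Call:
send_rows --commands '[2,0.03,0,0,0,0,0,2,0.06,0,0,0,0,0,2,0.09,0,0,0,0,0,2,0.12,0,0,0,0,0,2,0.12,0,0,0,0,0,2,0.12,0,0,0,0,0,2,0.12,0,0,0,0,0,2,0.12,0,0,0,0,0]'

```text
clock: 15.05
eef_pos: [0.4769, 0.0014, 0.095]
tool_rot: [0.655, 1.57, 0.005]
contact_force: [-0.1, -0.8, 5.3]
finger_gap: 0.279
```

```bash
python3 -c "
from h import *
where()"
```

```text
t 15.05 p [0.4769 0.0014 0.095 ] x [ 0.0012  0.     -1.    ] yhead 0.9202 F [-0.06 -0.75  5.33] M [-0.002 -0.181  0.043] gap 25.66 q [-0.251 -0.011  1.957  0.     1.194 -1.172]
key mouth [0.477  0.0014 0.0575] axis [-0.0012 -0.      1.    ] yaw 0.92
```

Call:
send_rows --commands '[2,0.0,0,0,0.05,0,0,2,0.0,0,0,0.1,0,0,2,0.0,0,0,0.15,0,0,2,0.01,0,0,0.2,0,0,2,0.01,0,0,0.25,0,0,2,0.02,0,0,0.3,0,0,2,0.02,0,0,0.35,0,0,2,0.02,0,0,0.35,0,0]' --newtons 50

```text
clock: 15.85
eef_pos: [0.4768, 0.0011, 0.0949]
tool_rot: [0.266, 1.57, -0.735]
contact_force: [-0.4, -1.7, 4.0]
finger_gap: 0.282
```

```bash
python3 -c "
from h import *
where()"
```

```text
t 15.85 p [0.4768 0.0011 0.0949] x [ 0.0008 -0.0007 -1.    ] yhead 0.5704 F [-0.42 -1.72  4.01] M [-0.361 -0.057  0.105] gap 25.91 q [-0.252 -0.011  1.957 -0.001  1.194 -0.822]
key mouth [0.4768 0.0011 0.0574] axis [-0.0008  0.0007  1.    ] yaw 0.57
```

Call:
send_rows --commands '[2,0.0,0,0,0.1,0,0,2,0.01,0,0,0.2,0,0,2,0.02,0,0,0.3,0,0,2,0.03,0,0,0.4,0,0,2,0.04,0,0,0.5,0,0,2,0.05,0,0,0.58,0,0,2,0.05,0,0,0.62,0,0,2,0.05,0,0,0.62,0,0]'

```text
clock: 16.65
eef_pos: [0.4762, 0.001, 0.0944]
tool_rot: [-0.503, 1.57, -2.122]
contact_force: [-1.1, -1.5, 4.6]
finger_gap: 0.285
```

```bash
python3 -c "
from h import *
where()
f=cams.grab_frame('side');s=robot.get_state();overlay(f,s,(320,130,100,80),7,'pics/k6.png');where()"
```

```text
t 16.65 p [0.4762 0.001  0.0944] x [-0.0006 -0.001  -1.    ] yhead -0.0483 F [-1.13 -1.51  4.61] M [-0.361  0.351  0.129] gap 26.17 q [-0.252 -0.01   1.958 -0.001  1.194 -0.203]
key mouth [0.4762 0.001  0.0569] axis [0.0006 0.001  1.    ] yaw -0.048
t 16.7 p [0.4763 0.001  0.0943] x [-0.0005 -0.001  -1.    ] yhead -0.0476 F [-1.63 -1.6   3.65] M [-0.432  0.393  0.201] gap 25.43 q [-0.252 -0.01   1.958 -0.001  1.194 -0.204]
key mouth [0.4763 0.001  0.0568] axis [0.0005 0.001  1.    ] yaw -0.048
```

View pics/k6.png

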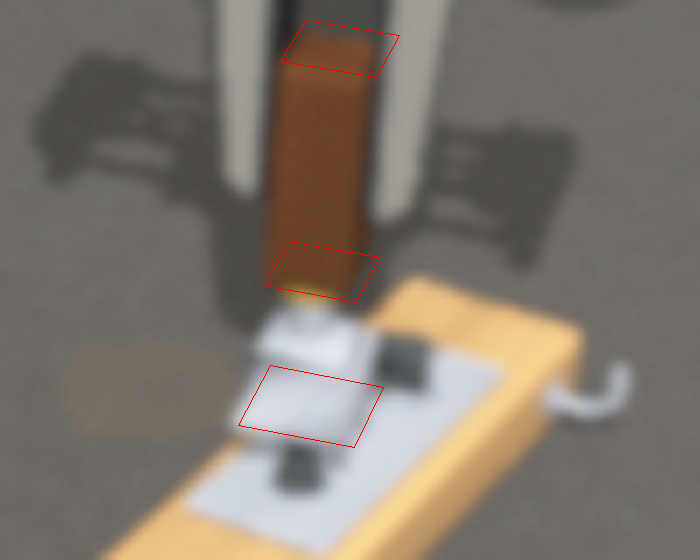

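Call:
send_rows --commands '[2,-0.1,0,0,-0.06,0,0,2,-0.3,0,0,-0.06,0,0,2,-0.6,0,0,-0.06,0,0,2,-1.0,0,0,-0.06,0,0,2,-1.5,0,0,-0.06,0,0,2,-2.5,0,0,-0.06,0,0,2,-4.0,0,0,-0.06,0,0,2,-6,0,0,-0.06,0,0]'

```text
clock: 17.5
eef_pos: [0.4757, 0.0013, 0.1548]
tool_rot: [-1.396, 1.569, -2.955]
contact_force: [0.4, 0.4, -1.4]
finger_gap: 0.28
```

```bash
python3 -c "
from h import *
where()
f=cams.grab_frame('side');crop(f,330,130,80,80,8,'pics/k7.png');where()
keycmd([.481,.2605,.12],[0,0],-.04)"
```

```text
t 17.5 p [0.4757 0.0013 0.1548] x [-0.0019 -0.0004 -1.    ] yhead 0.0122 F [ 0.44  0.4  -1.45] M [-0.007 -0.1    0.02 ] gap 25.75 q [-0.251 -0.079  1.898 -0.001  1.324 -0.263]
key mouth [0.4756 0.0013 0.1173] axis [0.0019 0.0004 1.    ] yaw 0.012
t 17.55 p [0.4784 0.0007 0.159 ] x [ 0.0049 -0.0021 -1.    ] yhead 0.0124 F [2.92 0.5  1.59] M [-0.013 -0.239  0.043] gap 25.83 q [-0.251 -0.082  1.892 -0.001  1.326 -0.263]
key mouth [0.4785 0.0006 0.1215] axis [-0.0049  0.0021  1.    ] yaw 0.012
xyz cm [  0.1    0.59 -25.97] w [ 0.052  0.002 -0.005] rows>= 5.2
```

View pics/k7.png

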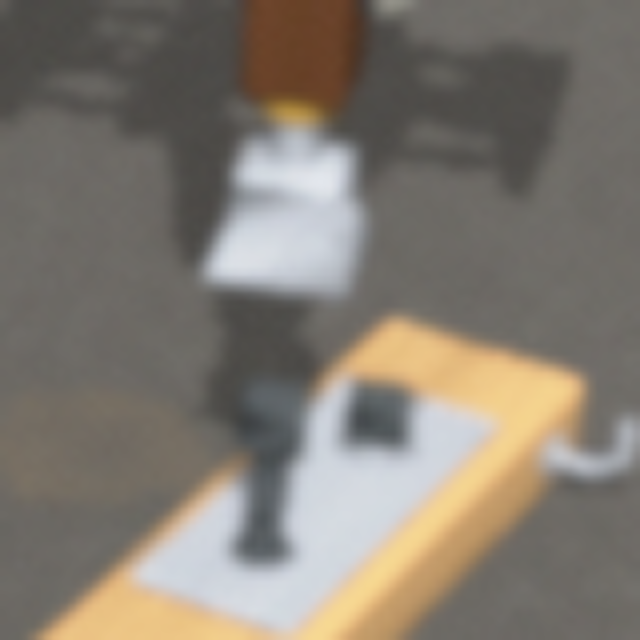

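Call:
send_rows --commands '[2,0,0.1,-3,0.02,0,0,2,0,0.2,-7,0.05,0,0,2,0,0.3,-11,0.05,0,0,2,0,0.4,-15,0.05,0,0,2,0,0.6,-19,0.05,0,0,2,0,0.6,-23,0.05,0,0,2,0,0.6,-26,0.05,0,0,2,0,0.6,-26,0.05,0,0]'

```text
clock: 18.35
eef_pos: [0.4805, 0.2641, 0.1585]
tool_rot: [1.467, 1.566, -0.137]
contact_force: [-1.0, -0.8, -1.9]
finger_gap: 0.28
```

```bash
cat > fit.py <<'E'
from h import *
from scipy.optimize import minimize
t=cams.grab_frame("top")
u,v,w,h=385,262,30,24
pv=np.array([.475,.0012,.032])
ct=np.clip((225-t["img"][v:v+h,u:u+w].mean(2))/115,0,1)
def poly(p):
    ax=np.array([p[0],p[1],1.]);ax/=np.linalg.norm(ax)
    r=R.align_vectors([ax],[[0,0,1]])[0]*R.from_euler('z',p[2]); P0=pv+[p[3],p[4],0]
    hd=np.array([[a*.0085,b*.0085,z] for z in(.034,.046) for a in(-1,1) for b in(-1,1)])
    th=np.linspace(0,2*np.pi,16); c=np.c_[np.cos(th),np.sin(th)]
    return [r.apply(hd)+P0,r.apply(np.r_[np.c_[c*.005,0*th],np.c_[c*.005,0*th+.034]])+P0,np.c_[c*.0085,0*th+.0005]+P0]
def ren(p):
    m=np.zeros((h*8,w*8),np.uint8)
    for P in poly(p): cv2.fillConvexPoly(m,cv2.convexHull(((proj(t,P)-[u,v]+.5)*8).astype(np.float32)).astype(np.int32),255)
    return cv2.resize(m,(w,h),interpolation=cv2.INTER_AREA)/255.
res=[]
for a0 in np.arange(0,1.57,.26):
    x0=np.array([0,0,a0,.0016,0]); o=minimize(lambda p:((ren(p)-ct)**2).sum(),x0,method="Nelder-Mead",options=dict(initial_simplex=np.r_[[x0],x0+np.diag([.08,.08,.15,.001,.001])],maxiter=300)); res.append((o.fun,o.x))
res.sort(key=lambda b:b[0]); 
for r in res[:3]: print(r[0].round(2),r[1],r[1][2]%(np.pi/2))
crop(t,380,255,60,40,12,"pics/scr_t.png")
E
python3 -c "
from h import *
where()
keycmd([.481,.2605,.12],[0,0],-.04)
f=cams.grab_frame('side');t=cams.grab_frame('top');s=robot.get_state();overlay(f,s,(280,140,110,110),6,'pics/k8.png')
overlay(t,s,(220,220,100,90),7,'pics/k8t.png')
where();keycmd([.481,.2605,.12],[0,0],-.04)"; python3 fit.py
```

```text
t 18.35 p [0.4805 0.2641 0.1585] x [ 0.0049 -0.0007 -1.    ] yhead -0.0335 F [-0.98 -0.77 -1.9 ] M [-0.099 -0.076 -0.019] gap 25.75 q [ 0.283  0.105  1.704 -0.002  1.328  0.317]
key mouth [0.4807 0.264  0.121 ] axis [-0.0049  0.0007  1.    ] yaw -0.033
xyz cm [0.1  0.06 0.35] w [ 0.007  0.    -0.005] rows>= 0.1
t 18.45 p [0.4809 0.261  0.1584] x [ 0.0047 -0.0026 -1.    ] yhead -0.0362 F [-0.07 -0.52 -1.87] M [-0.053 -0.078 -0.046] gap 25.75 q [ 0.279  0.103  1.707 -0.004  1.328  0.316]
key mouth [0.4811 0.2609 0.1209] axis [-0.0047  0.0026  1.    ] yaw -0.036
xyz cm [0.09 0.01 0.05] w [ 0.004  0.002 -0.005] rows>= 0.0
133.96 [ 0.0005 -0.0289  1.65    0.0013  0.0023] 0.07918922395706574
134.04 [ 0.007  -0.0288  1.6217  0.0011  0.0023] 0.05088535142146755
134.09 [ 0.0039 -0.0317  0.0482  0.0013  0.0024] 0.04817022285994217
```

View pics/k8.png

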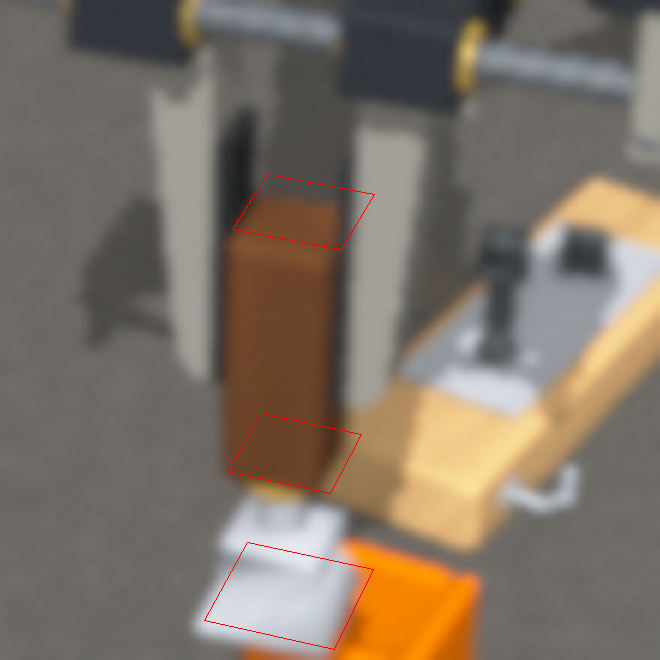

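View pics/scr_t.png

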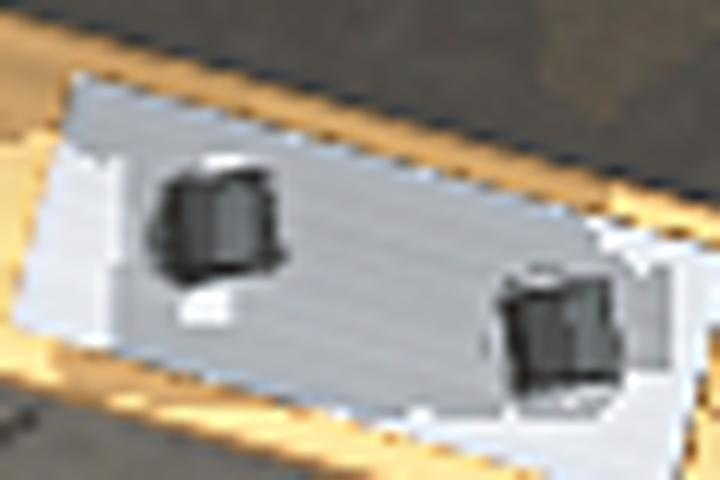

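View pics/k8t.png

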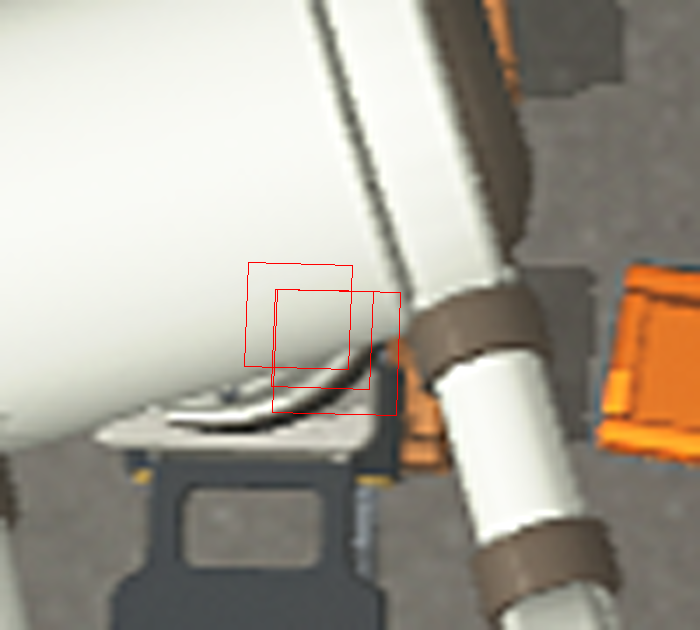

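```bash
python3 -c "
from h import *
keycmd([.4812,.2603,.05],[0,0],-.031)"
```

```text
xyz cm [ 7.09 -0.02 -0.02] w [-0.007  0.002 -0.005] rows>= 1.4
```

Call:
send_rows --commands '[2,2,0,0,-0.007,0.002,-0.005,2,4,0,0,-0.007,0.002,-0.005,2,5.5,0,0,-0.007,0.002,-0.005,2,6.6,0,0,-0.007,0.002,-0.005,2,7.0,0,0,-0.007,0.002,-0.005,2,7.0,0,0,-0.007,0.002,-0.005,2,7.0,0,0,-0.007,0.002,-0.005,2,7.0,0,0,-0.007,0.002,-0.005]'

```text
clock: 19.3
eef_pos: [0.4822, 0.2603, 0.0894]
tool_rot: [1.611, 1.569, 0.009]
contact_force: [-0.8, 0.3, -2.2]
finger_gap: 0.279
```

```bash
python3 -c "
from h import *
f=cams.grab_frame('side');where();s=robot.get_state();overlay(f,s,(280,180,110,120),6,'pics/k9.png')
where();keycmd([.4812,.2603,.035],[0,0],-.031)"
```

```text
t 19.35 p [0.482  0.2603 0.0893] x [ 0.0014 -0.     -1.    ] yhead -0.0304 F [ 0.25  0.85 -1.29] M [-0.032 -0.085 -0.008] gap 25.64 q [ 0.275  0.179  1.767 -0.     1.195  0.305]
key mouth [0.4821 0.2603 0.0518] axis [-0.0014  0.      1.    ] yaw -0.03
t 19.35 p [0.482  0.2603 0.0893] x [ 0.0014 -0.     -1.    ] yhead -0.0304 F [ 0.25  0.85 -1.29] M [-0.032 -0.085 -0.008] gap 25.64 q [ 0.275  0.179  1.767 -0.     1.195  0.305]
key mouth [0.4821 0.2603 0.0518] axis [-0.0014  0.      1.    ] yaw -0.03
xyz cm [ 1.68 -0.09  0.  ] w [ 0.001  0.    -0.001] rows>= 0.3
```

View pics/k9.png

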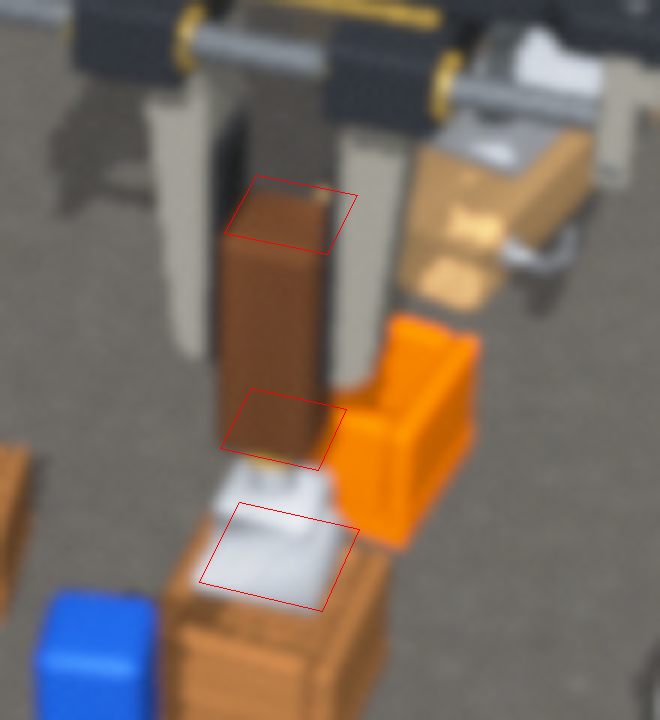

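Call:
send_rows --commands '[2,0.2,-0.08,0,0,0,0,2,0.4,-0.08,0,0,0,0,2,0.6,-0.08,0,0,0,0,2,0.8,-0.08,0,0,0,0,2,1.0,-0.08,0,0,0,0,2,1.2,-0.08,0,0,0,0,2,1.4,-0.08,0,0,0,0,2,1.4,-0.08,0,0,0,0]'

```text
clock: 20.15
eef_pos: [0.4811, 0.2603, 0.0749]
tool_rot: [1.396, 1.57, -0.205]
contact_force: [-0.7, -0.6, -1.6]
finger_gap: 0.278
```

```bash
python3 -c "
from h import *
where();keycmd([.4812,.2603,.015],[0,0],-.031)"
```

```text
t 20.15 p [0.4811 0.2603 0.0749] x [ 0.0009 -0.0002 -1.    ] yhead -0.0304 F [-0.71 -0.57 -1.61] M [-0.027 -0.121  0.017] gap 25.59 q [ 0.275  0.195  1.779 -0.     1.167  0.306]
key mouth [0.4811 0.2603 0.0374] axis [-0.0009  0.0002  1.    ] yaw -0.03
xyz cm [ 2.24  0.01 -0.  ] w [ 0.001  0.    -0.001] rows>= 0.4
```

No contact force, so the mouth is inside the pocket.

Call:
send_rows --commands '[2,0.3,0,0,0,0,0,2,0.6,0,0,0,0,0,2,0.9,0,0,0,0,0,2,1.2,0,0,0,0,0,2,1.6,0,0,0,0,0,2,2.0,0,0,0,0,0,2,2.4,0,0,0,0,0,2,2.4,0,0,0,0,0]'

```text
clock: 20.95
eef_pos: [0.4809, 0.2601, 0.0502]
tool_rot: [0.781, 1.57, -0.821]
contact_force: [0.6, -0.7, -2.2]
finger_gap: 0.278
```

```bash
python3 -c "
from h import *
where();keycmd([.4812,.2603,.008],[0,0],-.031)"
```

```text
t 20.95 p [0.4809 0.2601 0.0502] x [ 0.0004 -0.0004 -1.    ] yhead -0.0304 F [ 0.6  -0.74 -2.15] M [-0.09  -0.229 -0.001] gap 25.58 q [ 0.275  0.228  1.794 -0.001  1.119  0.306]
key mouth [0.4809 0.2601 0.0127] axis [-0.0004  0.0004  1.    ] yaw -0.03
xyz cm [ 0.47  0.03 -0.02] w [ 0.001  0.    -0.   ] rows>= 0.1
```

Call:
send_rows --commands '[2,0.1,0,0,0,0,0,2,0.2,0,0,0,0,0,2,0.3,0,0,0,0,0,2,0.4,0,0,0,0,0,2,0.45,0,0,0,0,0,2,0.45,0,0,0,0,0,2,0.45,0,0,0,0,0,2,0.45,0,0,0,0,0]'

```text
clock: 21.75
eef_pos: [0.4809, 0.2601, 0.0457]
tool_rot: [0.842, 1.57, -0.76]
contact_force: [0.7, -0.4, -1.8]
finger_gap: 0.279
```

```bash
python3 -c "
from h import *
where()"
```

```text
t 21.75 p [0.4809 0.2601 0.0457] x [ 0.0005 -0.0004 -1.    ] yhead -0.0305 F [ 0.7  -0.44 -1.81] M [-0.099 -0.21  -0.006] gap 25.62 q [ 0.275  0.234  1.797 -0.001  1.11   0.306]
key mouth [0.481  0.2601 0.0082] axis [-0.0005  0.0004  1.    ] yaw -0.03
```

Call:
send_rows --commands '[2,0.03,0,0,0,0,0,2,0.06,0,0,0,0,0,2,0.1,0,0,0,0,0,2,0.1,0,0,0,0,0,2,0.1,0,0,0,0,0,2,0.1,0,0,0,0,0,2,0.1,0,0,0,0,0,2,0.1,0,0,0,0,0]'

```text
clock: 22.55
eef_pos: [0.4811, 0.2602, 0.0454]
tool_rot: [1.16, 1.57, -0.441]
contact_force: [-2.5, -0.8, 4.8]
finger_gap: 0.281
```

```bash
python3 -c "
from h import *
where()"
```

```text
t 22.55 p [0.4811 0.2602 0.0454] x [ 0.0008 -0.0004 -1.    ] yhead -0.0304 F [-2.47 -0.8   4.76] M [-0.211  0.472  0.001] gap 25.83 q [ 0.275  0.235  1.797 -0.001  1.109  0.306]
key mouth [0.4812 0.2602 0.0079] axis [-0.0008  0.0004  1.    ] yaw -0.03
```

Fz rises to +4.8 N, so the key is on the pocket floor. I'll release it and retreat upward.

Call:
send_rows --commands '[3.5,-0.05,0,0,0,0,0,5,-0.05,0,0,0,0,0,7,-0.05,0,0,0,0,0,9,-0.05,0,0,0,0,0,9,-0.05,0,0,0,0,0,9,-0.05,0,0,0,0,0,9,-0.05,0,0,0,0,0,9,-0.05,0,0,0,0,0]'

```text
clock: 23.35
eef_pos: [0.4811, 0.2602, 0.0459]
tool_rot: [1.123, 1.57, -0.478]
contact_force: [0.9, 0.0, -0.2]
finger_gap: 0.952
```

Call:
send_rows --commands '[9,-1,0,0,0,0,0,9,-3,0,0,0,0,0,9,-6,0,0,0,0,0,9,-10,0,0,0,0,0,9,-14,0,0,0,0,0,9,-17,0,0,0,0,0,9,-17,0,0,0,0,0,9,-17,0,0,0,0,0]'

```text
clock: 24.15
eef_pos: [0.4813, 0.2604, 0.2168]
tool_rot: [1.638, 1.568, 0.036]
contact_force: [0.2, -0.5, -0.4]
finger_gap: 0.979
```

```bash
python3 -c "
from h import *
st();f=cams.grab_frame('side');crop(f,290,150,110,150,5,'pics/e1.png');crop(f,325,150,90,70,8,'pics/e1r.png')
cmd([.36,.10,.25],Rdown(-.03));cmd([.33,-.2,.25],Rdown(-.6))"
```

```text
t 24.15 p [0.4813 0.2604 0.2168] x [ 0.0025  0.0001 -1.    ] yhead -0.0304 F [ 0.25 -0.54 -0.44] M [-0.045 -0.078 -0.018] gap 89.99 q [ 0.275  0.062  1.634 -0.001  1.443  0.306]
xyz cm [ -3.46 -11.56  16.37] w [-0.     0.001  0.   ] rows>= 4.1
xyz cm [ -3.44 -13.65  46.45] w [ 0.57   0.001 -0.   ] rows>= 9.7
```

View pics/e1.png

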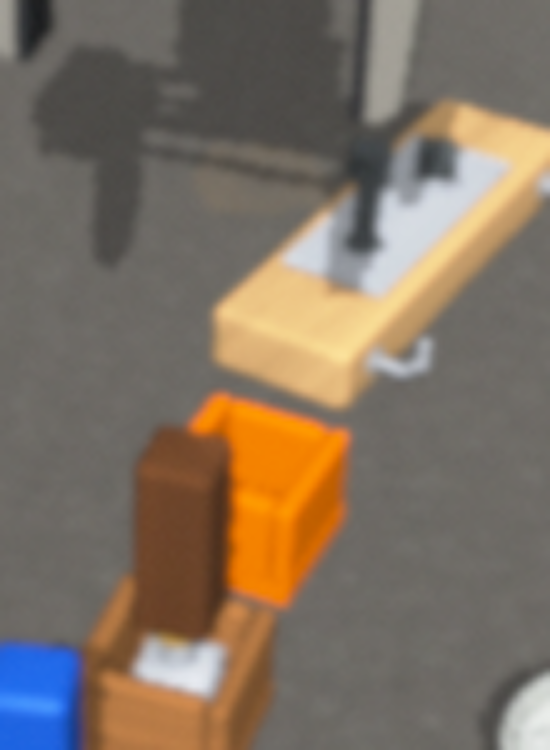

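View pics/e1r.png

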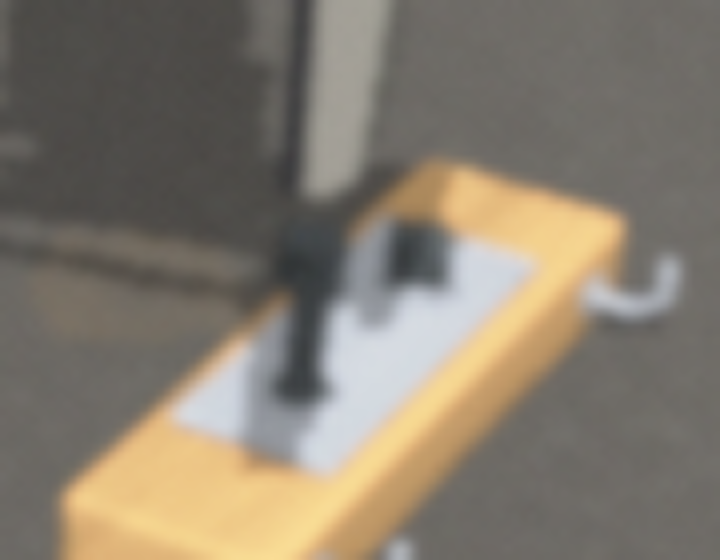

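Call:
send_rows --commands '[9,-3.4,-1,5,0.05,0,0,9,-3.4,-3,10,0.1,0,0,9,-3.4,-5,15,0.15,0,0,9,-3.4,-6,20,0.2,0,0,9,-3.4,-8,25,0.3,0,0,9,-3.4,-10,30,0.4,0,0,9,-3.4,-12,35,0.5,0,0,9,-3.4,-13,40,0.5,0,0]'

```text
clock: 25.0
eef_pos: [0.3451, -0.1077, 0.2478]
tool_rot: [-1.437, 1.568, 2.743]
contact_force: [0.5, -0.6, -0.2]
finger_gap: 0.977
```

Call:
send_rows --commands '[9,0,0,5,0.1,0,0,9,0,0,10,0.2,0,0,9,0,0,15,0.3,0,0,9,0,0,20,0.3,0,0,9,0,0,20,0.3,0,0,9,0,0,20,0.3,0,0,9,0,0,20,0.3,0,0,9,0,0,20,0.3,0,0]'

```text
clock: 25.8
eef_pos: [0.2445, -0.2787, 0.2474]
tool_rot: [-1.406, 1.568, 2.477]
contact_force: [0.6, -0.6, 0.5]
finger_gap: 0.979
```

```bash
python3 -c "
from h import *
st();t=cams.grab_frame('top');s=cams.grab_frame('side');cv2.imwrite('pics/e2t.png',t['img']);cv2.imwrite('pics/e2s.png',s['img']);crop(t,250,245,100,60,8,'pics/e2st.png')"; python3 fit.py
```

```text
t 25.8 p [ 0.2445 -0.2787  0.2474] x [-0.0024  0.0019 -1.    ] yhead -0.8292 F [ 0.61 -0.59  0.49] M [-0.112 -0.041  0.059] gap 89.95 q [-1.179 -0.449  2.013 -0.001  1.581 -0.349]
38.22 [-0.0194  0.0362  0.1157  0.0018 -0.0001] 0.11570451234481109
38.23 [-0.0177  0.0368  1.704   0.0018 -0.0002] 0.13317378885801956
38.26 [-0.0193  0.0367  1.6942  0.0018 -0.0002] 0.12344209488792912
```

View pics/e2t.png

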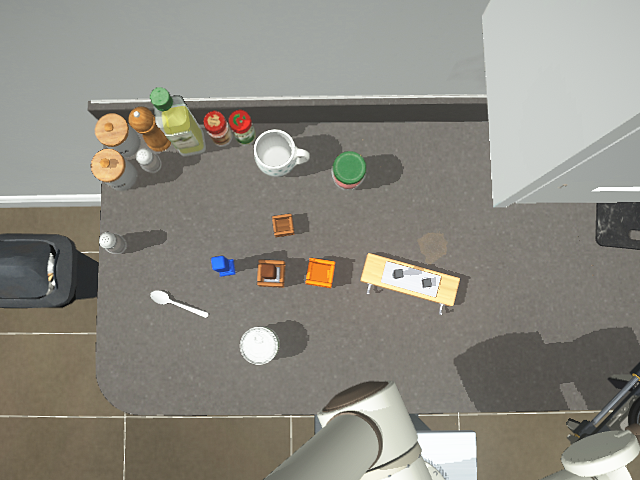

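View pics/e2st.png

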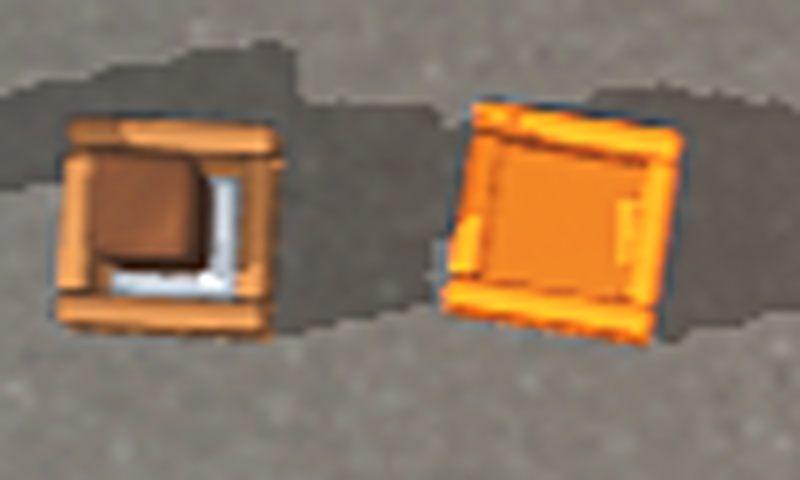

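View pics/scr_t.png

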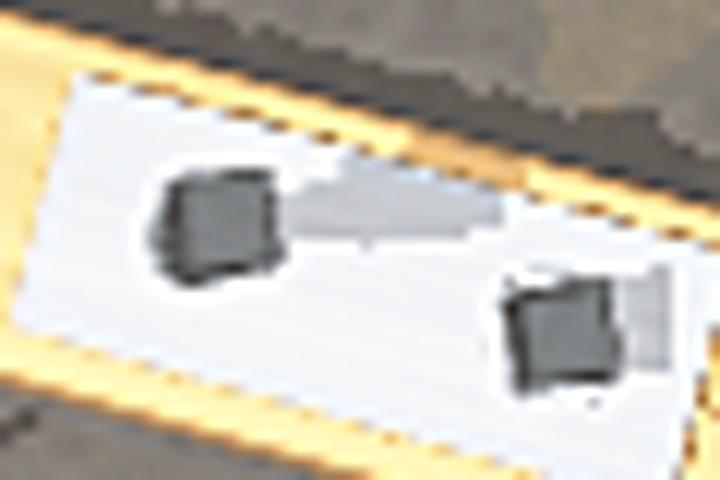

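```bash
sed 's/u,v,w,h=385,262,30,24/u,v,w,h=391,267,12,14/' fit.py > fit2.py; python3 fit2.py; python3 -c "
from h import *
t=cams.grab_frame('top');s=cams.grab_frame('side')
for pv in ([.4766,.0011],[.4758,.001]):
  print(proj(t,[*pv,.0773]),onz(t,(398.7,273.0),.0773)[:2]-pv,'lean',(onz(t,(398.7,273.0),.0773)[:2]-pv)/.0453)
crop(s,340,165,50,45,14,'pics/scr_s.png')"
```

```text
1.82 [-0.0196  0.0335  0.1448  0.0018 -0.0001] 0.14483045868090533
1.87 [-0.0207  0.0258  1.703   0.0018 -0.0001] 0.1322474592359817
1.88 [-0.0214  0.0303  1.6919  0.0018 -0.0002] 0.12108539991447032
[[399.2063 272.7207]] [-0.0005  0.001 ] lean [-0.0121  0.0227]
[[399.2673 273.1191]] [0.0003 0.0011] lean [0.0055 0.0249]
```

View pics/scr_s.png

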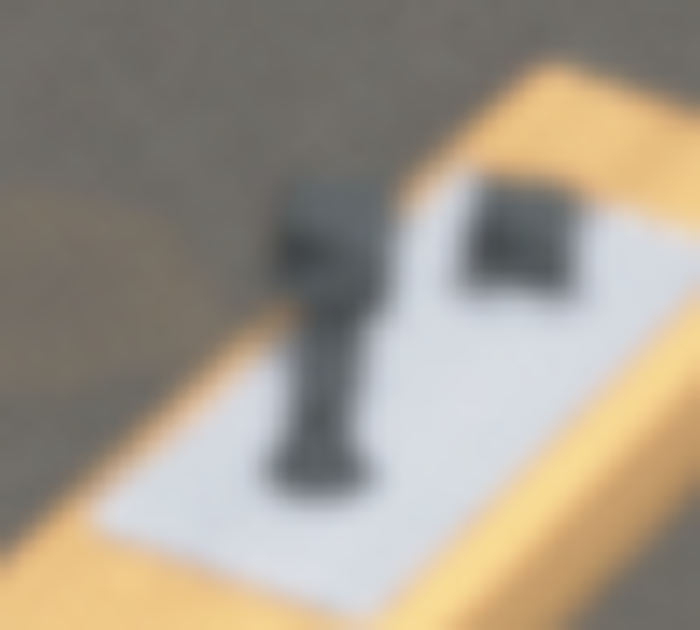

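```bash
python3 -c "
from station import workorder
print(workorder.hand_in())"
```

```text
the job is handed in; nothing more can be done
None
```

The job is done and handed in at about 26 s; no verdict was reported.

**What I did:**
- I took the wooden-handled key from the larger brown stand.
- I tilted the key to match the screw's lean (about 0.16 rad) and lined it up with the head (about 0.92 rad, found by eye). I then slid it on until the socket floor touched, at about 7 N.
- I swung key and screw upright about the hole, then turned the key 0.97 rad clockwise. No force reading at the end of a move went above about 7 N.
- I lifted the key off, set it back on the pocket floor until it touched, released it and drew the arm back.

**Last checks:**
- **Screw:** about 0.8 rad turned and leaning about 0.03–0.04 rad, fitted from the top picture. The side picture also shows it upright.
- **Key:** standing upright in its stand, looking the same as at the start.
- **Tin, jam jar and mug:** in the same places in the picture.
- **Arm:** clear of everything.

**What disagreed:**
- The fingertips looked about 20–30 mm higher in the side camera than the reported tool position, so my first grip was near the top of the handle. I opened and gripped again 18 mm lower before lifting.
- The first screw-lean fits after the turn were upset by shadow and the rail's edge. A tighter crop gave the values above.

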